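# Set the labelling board's side stop to a new carton and clamp it

## Robot

A 6-joint arm with a two-finger parallel gripper is mounted at the origin on a cart in front of the work surface, level with it; the furniture and walls round the work are solid. World frame = base frame: x ahead of the robot, y to its left, z up, the work surface at z = 0. Lengths are in m, angles in rad, forces in N, time in s.
With the tool pointing down it reaches from about 0.325 to 0.85 m from the base axis. Payload 4.4 kg.
Tool frame: the origin (TCP) lies midway between the tips of the shut fingers; the grasp point (between the pads) lies 19 mm behind it (manip.grip_depth is the distance from the TCP to the grasp point, in m); z points along the fingers, y is the line along which they close (so a half turn about z gives the same grasp; the last joint's range is limited). The gripper opens to 94 mm and grips with 3 to 60 N. Pads are 16 mm wide; open, the fingers measure 119 mm over their backs; the gripper's body (75 mm by 177 mm) begins 78 mm behind the grasp point.
Start: joints at [-1.375, 0.207, 1.542, -0, 1.393, -0.15], TCP at [0.195, -0.541, 0.205] pointing down, gripper open.
Joint ranges: [-2.73, 2.73], [-0.86, 2.22], [0.23, 2.46], [-1.11, 4.25], [0.08, 2.63], [-2.82, 2.82]. Speed limits (rad/s): [2.79, 2.79, 3.14, 3.14, 3.14, 3.14].

## Interface

Orientations are given as a unit quaternion [w, x, y, z].
In Python, from station import manip gives the robot as it stands.
- The arm moves only by the tool servo_tool, never from a script. Its argument "deltas" is a list of rows, each an object with "jaw": the opening, from 0 (shut) to 1 (fully open); "dp": the shift along the tool's x, y, z in mm, a list of three; "roll": the turn about the tool's z in rad. A call has exactly 5 rows; each row is the pose to reach, as a shift and turn from the pose commanded when the call began, along the tool's axes at that moment; what a row does not reach only later rows make up. A row lasts 1/8 s, in which the tool goes at most 62.5 mm and 10.7 degrees, less where a joint would pass 70% of its speed; a pose out of reach is approached as far as the arm can. A call with a gripper value outside its range is refused whole. The fingers move at their own pace and stop on an object; "grip_force" is the grip in N (left out, the last holds). Time passes only in rows, so rows that repeat a pose let the fingers close, or fill a call up. It gives the time, the measured TCP pose, the force, the opening and the grip force at its end, in the units of the state.
- manip.get_state(): the state, without advancing time (a new reading comes with each control period).
- manip.read_camera(name): name is "scene" or "top"; returns a dict with "frame" (420x560x3 uint8, red, green, blue), "fx", "fy", "cx", "cy" (pixels), "extrinsics" (4x4, takes a point from world to camera coordinates). Camera axes: x right, y up, looking along -z (the intrinsics and any distortion apply to the point x, -y, -z); pixel columns grow to the right and rows downward; lengths in m; the calibration is good to about 2 mm. A picture is of the moment at which its call begins. There is no depth.
- manip.finish_job(): hands the job in; it is judged then, once.
The state is a dict: "time": time; "joint_pos": joint angles; "qd": joint speeds; "joint_efforts": joint torques, N m; "tcp_pos": TCP position; "eef_rot": TCP orientation; "contact_force": force on the tool from outside, world axes, zero at the start; "moment": the same for the moment, N m; "opening": finger opening in m; "gripper_force": force on a finger pad.
Only numpy, scipy, OpenCV 4.12 (cv2) and the standard library are available. Lean on these libraries where they do the work, as an engineer would, in place of code of your own. Each camera call takes 0.05 s, during which the arm holds its last target. There are 200 camera calls.

## Task

The sloped labelling board is still set for a shorter carton. Turn its clamp knob loose, slide the side stop away, and lay the longer of the two small cartons lying just right of the board flat on the slope, lengthwise along the front ledge and home against both the ledge and the fixed end stop on the left. Then bring the side stop up until it touches the carton and turn the clamp knob fully tight; do not force the stop along while it is clamped, and leave the other carton, the label roll and the note block where they are.

Things in the scene. Friction and masses are not known exactly. Their poses are not given: they have to be found in the camera images.
- deck: sloped plywood deck of the labelling board, fixed, rising 30 deg away from the robot, 300 mm wide, 226 mm up the slope. Origin: seat corner where deck face, ledge and fixed end stop meet, 30 mm above the worktop. x up the slope, y left along the ledge, z square out of the face. Cartons lie on its -y side; a seated long carton has its origin at x 28, y -60, z 0 mm.
- side_stop (a joint): slide of the side stop along the rail, m: 0 nearest the fixed end stop (50 mm clear between them), growing to 0.130 (180 mm clear) as it moves away to deck -y; clear width = 50 mm + value. Loose, it slides with about 1.5 N and stays where it is left; clamped, it holds about 35 N.
- stop_face (a point): on the working face (towards deck +y) of the side stop's aluminium blade, 28 mm up from the ledge, 17 mm out of the deck. Blade 6 mm thick, 32 mm high, from 12 mm above the ledge up to the black carriage (66 mm along y, 56 mm along x, top 33 mm out of the deck), which rides on a rail 165 mm up the slope. Axes as the deck's.
- clamp_knob (a joint): turn of the clamp knob on the carriage, rad: 0 fully loose (end stop), 1.4 (80 deg, end stop) fully tight; clockwise seen from above tightens. The clamp lets go below about 0.45. It takes about 0.25 N m and stays where it is left.
- knob_grip (a point): on the knob's axis at gripping height: 60 mm out of the deck, 165 mm up the slope, 35 mm to deck -y of the stop's working face; travels with the stop. Knob: black bar 64 long, 16 thick, 42 to 68 mm out of the deck. Axes turn with it: y along the bar, x across its 16 mm, z out of the deck along its axis. Loose, the bar lies along the rail; tight, 80 deg across it.
- long_carton: brown small carton, the longer and lower of two: 55 x 120 x 45 mm (x, y, z), 0.12 kg, origin at the centre of its underside, y along its length. Starts flat on the worktop, right of the board. Grasp it across the 55 mm.
- short_carton: the other brown carton, 63 x 101 x 50 mm, not used; origin at the centre of its underside
- label_roll: cream label roll standing on end, diameter 66, 58 mm high, bystander; origin at the centre of its underside
- notes: yellow note block, 77 x 77 x 29 mm, bystander; origin at the centre of its underside
- ledge_top (a point): point on the inner top edge of the aluminium front ledge, 60 mm to deck -y of the seat corner; the ledge stands 12 mm out of the deck face, is 10 mm thick and runs along deck y from +20 to -280 mm. Axes as the deck's.
- end_stop_top (a point): point on the inner top edge of the fixed aluminium end stop, 28 mm up the slope from the ledge; the end stop stands 40 mm out of the deck face, is 10 mm thick (its inner face is deck y = 0) and runs from the ledge 95 mm up the slope. Axes as the deck's.
Not all that is in view belongs to the job. Leave any blue or yellow look-alike of the long_carton alone.

How it is judged:
By the outcome, as a careful person would: the job done as asked, in the order asked, and still so for the second after the job is handed in, with the robot touching nothing.
It also fails if it takes over 69 s, if anything falls off the work surface, if the arm or the gripper's body presses on something with over 40 N, if the wrist force passes 120 N, or if a joint passes its speed limit or range.

## Working session

There is one attempt and no reset: what is moved stays moved. The work goes in short steps, Python scripts to look and compute and a tool call to move; the robot and the scene stay as the last step left them, time stands still between calls to the robot, and variables do not carry over. Pictures are saved under pics/ and viewed, at most 10 in all, crops included, and the job is handed in when it is done.

Besides the shell and the picture viewer there is one more tool, called after ">>>" by a JSON object that holds its "fn" and its "kwargs". servo_tool: Moves the arm, as the interface text tells. Its arguments: {"type":"object","properties":{"deltas":{"type":"array"},"grip_force":{"type":"number"}},"required":["deltas"]}

```bash
ls; mkdir -p pics; python3 - <<'E'
from station import manip
import cv2,json
s=manip.get_state();print(s)
for n in("scene","top"):
    c=manip.read_camera(n);cv2.imwrite(f"pics/{n}0.png",c["frame"][:,:,::-1]);print(n,c["fx"],c["fy"],c["cx"],c["cy"],c["extrinsics"],[k for k in c])
E
```

```text
pics
{'time': 0.0, 'joint_pos': array([-1.37549381e+00,  2.07397970e-01,  1.54295695e+00, -1.52849053e-05,
        1.39349042e+00, -1.50513731e-01]), 'qd': array([-0.00080622, -0.00067256,  0.00117326,  0.0003852 , -0.00083805,
       -0.00016327]), 'joint_efforts': array([-7.57484431e-04, -3.70880377e+01, -2.81417871e+01,  6.97304425e-02,
        3.63401847e-02, -1.95334264e-04]), 'tcp_pos': array([ 0.19472263, -0.54016342,  0.20430191]), 'eef_rot': array([-1.12589483e-03,  9.85087739e-01,  1.72049057e-01, -3.27409452e-05]), 'contact_force': array([-0.32826076, -0.46726033, -0.03130711]), 'moment': array([ 0.02151101, -0.03414542, -0.05761847]), 'gripper_force': 0.0, 'opening': 0.09434520521595764}
scene 473.84496490158233 473.84496490158233 286.54398103437387 210.09975601854313 [[-0.78134217 -0.62401951  0.0102012   0.3832275 ]
 [ 0.37054815 -0.45069118  0.81214009 -0.29665196]
 [-0.50219367  0.63833934  0.5833733  -1.20511228]
 [ 0.          0.          0.          1.        ]] ['frame', 'fx', 'fy', 'cx', 'cy', 'extrinsics']
top 495.6495138812598 495.6495138812598 269.43834375316993 203.98957149776766 [[ 0.00955549 -0.9998906   0.01129061 -0.01097228]
 [ 0.99258032  0.01085313  0.12110542 -0.50902243]
 [-0.12121471  0.01004961  0.99257544 -1.77623474]
 [ 0.          0.          0.          1.        ]] ['frame', 'fx', 'fy', 'cx', 'cy', 'extrinsics']
```

```bash
python3 -c "
import cv2,numpy as np
a=cv2.imread('pics/scene0.png');b=cv2.imread('pics/top0.png')
cv2.imwrite('pics/s0.png',cv2.resize(a,(784,588)));cv2.imwrite('pics/t0.png',cv2.resize(b,(784,588)))"
```

```text
(no output)
```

View pics/s0.png

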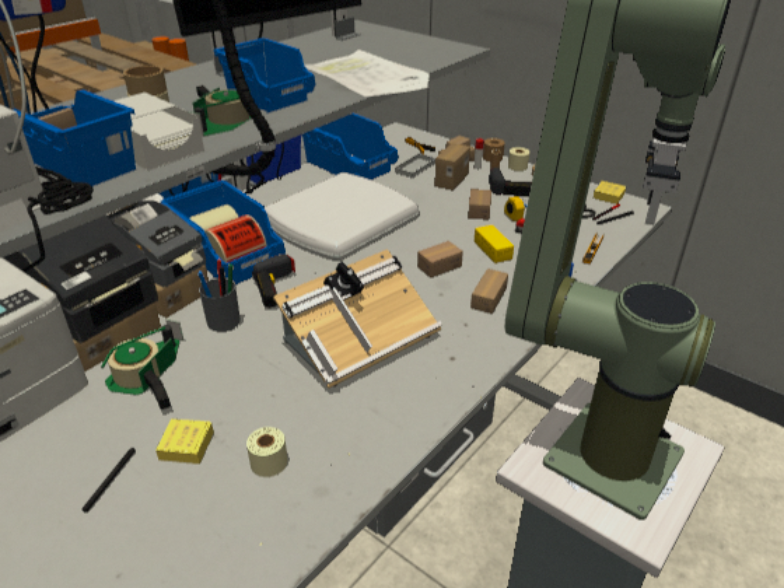

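View pics/t0.png

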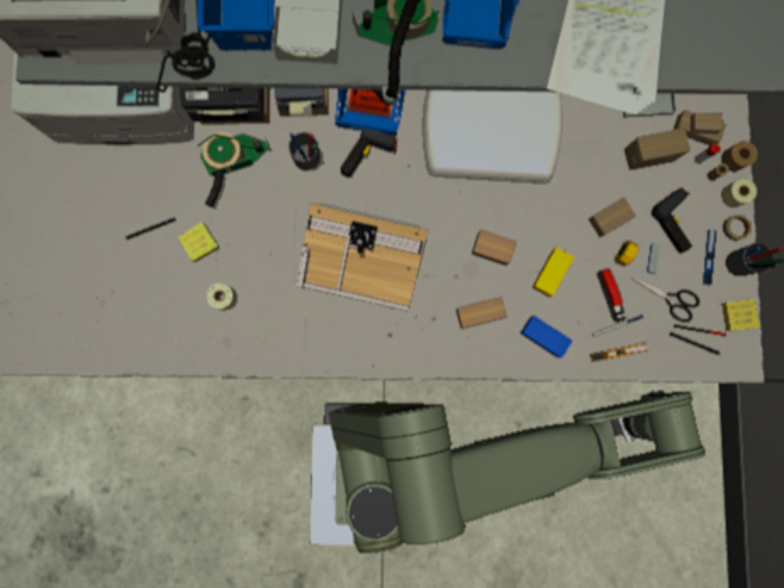

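The top view (shown at 1.4x) has the board at (365,255) with its knob at (362,237).

Candidates for the long carton:
- Brown at (482,313), long and narrow.
- Brown at (495,247), shorter and wider, so probably short_carton.
- Brown at (613,217), far right.
- Yellow at (554,272) and blue at (547,336), which are look-alikes to leave alone.

I choose (482,313) and will check it by size and in a close crop.

```bash
cat > h.py <<'E'
import numpy as np,cv2
from station import manip
from scipy.spatial.transform import Rotation as R
def ray(c,u,v):
    E=c["extrinsics"];d=np.array([(u-c["cx"])/c["fx"],-(v-c["cy"])/c["fy"],-1.])
    return -E[:3,:3].T@E[:3,3],E[:3,:3].T@d
def onz(c,u,v,z):
    o,d=ray(c,u,v);return o+d*(z-o[2])/d[2]
def proj(c,p):
    E=c["extrinsics"];q=E[:3,:3]@np.asarray(p)+E[:3,3]
    return np.array([c["cx"]+c["fx"]*q[0]/-q[2],c["cy"]+c["fy"]*q[1]/q[2]])
E
python3 - <<'E'
from h import *
t=manip.read_camera("top");f=t["frame"];hsv=cv2.cvtColor(f,cv2.COLOR_RGB2HSV)
m=cv2.inRange(hsv,(5,70,60),(20,200,255))
n,l,st,ce=cv2.connectedComponentsWithStats(m)
for i in range(1,n):
    if st[i,4]>250:
        p=cv2.findContours((l==i).astype('uint8'),0,2)[0][0]
        w=np.array([onz(t,*q[0],.045)[:2] for q in p],np.float32)*1000
        print(ce[i].round(1),st[i,4],cv2.minAreaRect(w))
a=cv2.cvtColor(f,cv2.COLOR_RGB2BGR)
top=cv2.resize(a[135:250,205:375],None,fx=4.7,fy=4.7,interpolation=cv2.INTER_CUBIC)[:540,:800]
cv2.imwrite('pics/t1.png',top)
b=cv2.cvtColor(manip.read_camera("scene")["frame"],cv2.COLOR_RGB2BGR)
cv2.imwrite('pics/s1.png',cv2.resize(b[165:285,190:370],None,fx=4.4,fy=4.4,interpolation=cv2.INTER_CUBIC))
E
```

```text
[485.9  96.8] 1113 ((928.3731079101562, -809.6543579101562), (113.21308898925781, 242.2250213623047), 12.221096992492676)
[438.2 154.1] 428 ((699.0896606445312, -624.4573974609375), (58.83669662475586, 101.81722259521484), 30.76734161376953)
[262.3 158.3] 738 ((675.1184692382812, 22.84735107421875), (314.3020935058594, 35.1981315612793), 77.7817611694336)
[231.2 183.8] 989 ((577.7103271484375, 141.36146545410156), (109.58651733398438, 141.9010772705078), 79.7167739868164)
[352.9 176. ] 478 ((614.0045166015625, -308.6824951171875), (101.4962158203125, 63.614410400390625), 71.85535430908203)
[272.2 195. ] 1860 ((544.1697998046875, -12.126052856445312), (190.0204315185547, 138.64601135253906), 77.55226135253906)
[343.5 222.9] 505 ((441.8542785644531, -273.822021484375), (54.15503692626953, 122.31146240234375), 14.552207946777344)
```

View pics/t1.png

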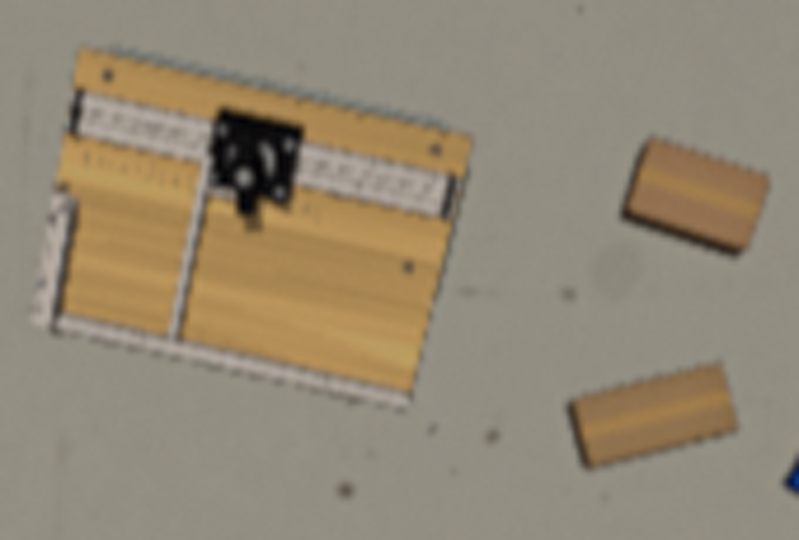

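View pics/s1.png

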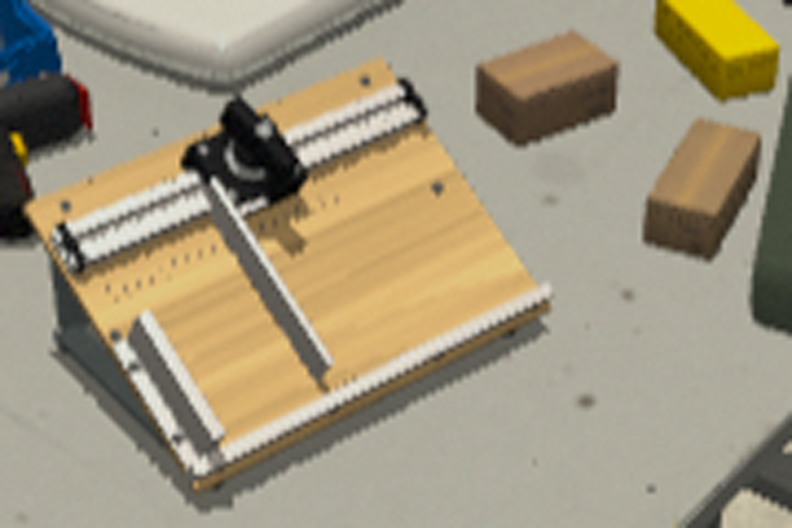

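The crops confirm the choice: the lower carton at crop (655,415) is longer, lower and narrower (54x122 mm measured), and the upper one is 101x64 mm. The stop is about 80 mm out and the knob is across the rail (tight). Next is a corner fit of the deck pose.

```bash
cat >> h.py <<'E'
def deckT(q):
    Rm=R.from_euler('z',q[2]).as_matrix()@R.from_euler('y',-30,degrees=True).as_matrix()
    return Rm,np.array([q[0],q[1],.03])
E
python3 - <<'E'
from h import *
from scipy.optimize import least_squares
t=manip.read_camera("top");s=manip.read_camera("scene")
T=lambda u,v:(t,205+(u+.5)/4.7-.5,135+(v+.5)/4.7-.5)
S=lambda u,v:(s,190+(u+.5)/4.4-.5,165+(v+.5)/4.4-.5)
P=[(S(25,203),(216,20,0)),(S(385,58),(216,-280,0)),(S(551,287),(-5,-280,12)),(S(155,311),(95,-0,40)),(S(226,437),(0,0,40)),
(T(80,47),(216,20,0)),(T(472,133),(216,-280,0)),(T(408,405),(-10,-280,12)),(T(75,200),(95,0,40)),(T(55,330),(-10,0,12))]
def res(q):
    Rm,o=deckT(q);return np.concatenate([proj(c,Rm@(np.array(p)/1e3)+o)-[u,v] for (c,u,v),p in P])
r=least_squares(res,[.45,.1,-.17],loss='soft_l1');print(r.x,np.degrees(r.x[2]));print(r.fun.reshape(-1,2).round(1))
Rm,o=deckT(r.x)
def ondeck(c,u,v,z):
    a,d=ray(c,u,v);a=Rm.T@(a-o);d=Rm.T@d;return ((a+d*(z-a[2])/d[2])*1000).round(1)
print("blade",ondeck(*T(172,338),32),ondeck(*T(205,200),32),ondeck(*S(322,368),32))
print("knob",ondeck(*T(244,178),68),ondeck(*S(240,100),68),ondeck(*S(302,165),68))
E
```

```text
[ 0.51671969  0.18461351 -0.21576835] -12.362615723328792
[[-1.1 -1.4]
 [-1.3 -2. ]
 [ 0.4  0.1]
 [-0.7 -0.5]
 [ 0.8 -0.8]
 [-0.2 -0.4]
 [ 0.6  0.4]
 [-0.1  1.6]
 [-1.3  4. ]
 [-0.2  0.3]]
blade [14308.6 -2563.5 32000. ] [12145.4 -2484.5 32000. ] [-7818.3 16319.2 32000. ]
knob [24702.6 -4144.5 68000. ] [-27670.8  38074.9  68000. ] [-24193.9  38795.   68000. ]
```

```bash
python3 - <<'E'
from h import *
from scipy.optimize import least_squares
t=manip.read_camera("top");s=manip.read_camera("scene")
T=lambda u,v:(t,205+(u+.5)/4.7-.5,135+(v+.5)/4.7-.5)
S=lambda u,v:(s,190+(u+.5)/4.4-.5,165+(v+.5)/4.4-.5)
P=[(S(25,203),(216,20,0)),(S(385,58),(216,-280,0)),(S(551,287),(-5,-280,12)),(S(155,311),(95,-0,40)),(S(226,437),(0,0,40)),
(T(80,47),(216,20,0)),(T(472,133),(216,-280,0)),(T(408,405),(-10,-280,12)),(T(55,330),(-10,0,12))]
def res(q):
    Rm,o=deckT(q);return np.concatenate([proj(c,Rm@(np.array(p)/1e3)+o)-[u,v] for (c,u,v),p in P])
r=least_squares(res,[.45,.1,-.17],loss='soft_l1');print(r.x,np.degrees(r.x[2]));print(r.fun.reshape(-1,2).round(1).tolist())
Rm,o=deckT(r.x)
def ondeck(c,u,v,z):
    a,d=ray(c,u,v);a=Rm.T@(a-o)*1000;d=Rm.T@d;return (a+d*(z-a[2])/d[2]).round(1)
print("blade",ondeck(*T(172,338),32),ondeck(*T(205,200),32),ondeck(*S(322,368),32))
print("knob",ondeck(*T(244,178),68),ondeck(*S(240,100),68),ondeck(*S(302,165),68))
a=cv2.cvtColor(t["frame"],cv2.COLOR_RGB2BGR);b=cv2.cvtColor(s["frame"],cv2.COLOR_RGB2BGR)
pt=lambda *p:Rm@(np.array(p)/1e3)+o
L=[((0,20,12),(0,-280,12)),((0,0,40),(95,0,40)),((-10,-280,0),(216,-280,0)),((216,20,0),(216,-280,0)),((197,-115,68),(133,-115,68)),((12,-80,32),(137,-80,32))]
out=[]
for c,im,(y0,y1,x0,x1) in((t,a,(140,235,205,315)),(s,b,(170,280,190,320))):
    k=5 if c is t else 4
    cr=cv2.resize(im[y0:y1,x0:x1],None,fx=k,fy=k)
    for A,B in L:
        pp=[tuple(int(w) for w in (proj(c,pt(*z))-[x0,y0]+.5)*k) for z in(A,B)];cv2.line(cr,*pp,(0,0,255),1)
    out.append(cr)
h=max(o_.shape[0] for o_ in out)
v=np.hstack([cv2.copyMakeBorder(o_,0,h-o_.shape[0],0,0,0) for o_ in out]);sc=790/v.shape[1]
cv2.imwrite('pics/v1.png',cv2.resize(v,None,fx=sc,fy=sc,interpolation=cv2.INTER_AREA))
E
```

```text
[ 0.51557167  0.18508695 -0.21282782] -12.194135989223097
[[-1.1, -1.1], [-1.4, -1.8], [0.5, 0.2], [-0.5, -0.2], [1.0, -0.6], [-0.5, -0.1], [0.4, 0.5], [-0.1, 1.7], [-0.3, 0.6]]
blade [ 16.7 -92.2  32. ] [131.7 -96.7  32. ] [ 13.6 -82.8  32. ]
knob [ 168.3 -123.9   68. ] [ 193.3 -120.9   68. ] [ 133.8 -133.1   68. ]
```

View pics/v1.png

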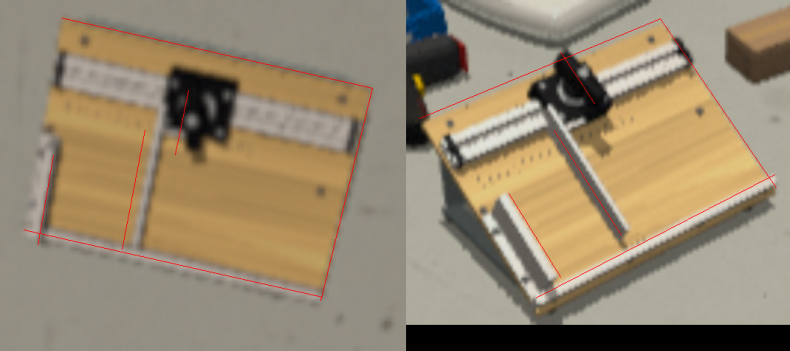

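The red deck lines lie on the ledge, end stop and edges in both views (top: ledge (30,232) to (322,298)). The blade reads differently in the two views, so I'll triangulate the key points.

```bash
python3 - <<'E'
from h import *
t=manip.read_camera("top");s=manip.read_camera("scene")
T=lambda u,v:(t,205+(u+.5)/4.7-.5,135+(v+.5)/4.7-.5)
S=lambda u,v:(s,190+(u+.5)/4.4-.5,165+(v+.5)/4.4-.5)
q=[0.51557167,0.18508695,-0.21282782];Rm,o=deckT(q)
def tri(a,b):
    (p,d),(r,e)=ray(*a),ray(*b);d/=np.linalg.norm(d);e/=np.linalg.norm(e)
    k=np.linalg.lstsq(np.c_[d,-e],r-p,rcond=None)[0];A=p+d*k[0];B=r+e*k[1]
    m=(A+B)/2;return (m*1000).round(1),(Rm.T@(m-o)*1000).round(1),"gap",round(np.linalg.norm(A-B)*1000,1)
for n,a,b in[("backL",(80,47),(25,203)),("backR",(472,133),(385,58)),("ledgeR",(410,398),(551,287)),("blade front",(177,338),(326,367)),("blade root",(207,185),(215,180)),
("knob inner/bottom end",(254,225),(300,168)),
("carton2 topNE",(650,137),(573,31)),("carton far-right",(768,177),(618,68)),("carton nearR",(748,243),(524,105)),
("long A",(571,402),(647,198)),("long B",(722,362),(700,118)),("long C",(738,424),(760,133)),("long D",(590,462),(714,216))]:
    print(n,*tri(T(*a),S(*b)))
E
```

```text
backL [702.4 163.2 133.2] [213.8  18.1  -4.2] gap 2.2
backR [ 639.2 -129.3  131.1] [ 212.7 -281.2   -6.1] gap 7.4
ledgeR [451.9 -88.5  34.9] [  -1.4 -280.9    6.5] gap 4.0
blade front [497.8  93.4  55.2] [ 14.4 -93.4  20.9] gap 4.6
blade root [604.2  72.4 144.9] [153.1 -91.4  44.3] gap 14.5
knob inner/bottom end [569.9  34.2 150.1] [ 133.6 -136.    61.6] gap 3.9
carton2 topNE [ 615.6 -282.    98.8] [ 204.6 -435.5  -38.6] gap 72.5
carton far-right [ 616.1 -381.7   12.5] [ 180.  -532.8 -124.2] gap 41.6
carton nearR [ 613.4 -339.8   -8.4] [ 159.6 -492.4 -136.5] gap 69.6
long A [ 450.9 -210.7   44.6] [  25.  -400.5    2.4] gap 0.1
long B [ 481.7 -328.5   42.6] [  71.6 -509.1  -26.8] gap 3.7
long C [ 434.1 -340.1   42.7] [  33.5 -530.5   -4.6] gap 3.3
long D [ 403.9 -226.2   41.3] [ -13.6 -425.6   21. ] gap 3.1
```

The long carton is at (442,-275) mm with yaw 14.6°, and its top corners triangulate with gaps of 4 mm or less. The stop face is at about deck y -92, and the knob axis at about (165,-127). Since the tool always points down, I'll grip the knob vertically. Now I'll work out the targets.

```bash
cat >> h.py <<'E'
Q=[0.51557167,0.18508695,-0.21282782];RD,OD=deckT(Q)
def W(x,y,z): return (RD@(np.array([x,y,z])/1e3)+OD)*1000
def go(name,p,psi):
    s=manip.get_state();w,x,y,z=s["eef_rot"];r=R.from_quat([x,y,z,w]).as_matrix()
    cur=np.degrees(np.arctan2(r[1,0],r[0,0]));d=r.T@(np.asarray(p)-s["tcp_pos"]*1000)
    print(name,np.round(p,1),"dp",d.round(1),"roll",round(np.radians((cur-psi+180)%360-180),3),"t",s["time"])
E
python3 - <<'E'
from h import *
k=W(165,-127,60);print("knob",k,"gripTCP",k-[0,0,15])
go("hover",k+[0,0,90],0)
E
```

```text
knob [599.09314418  37.1063369  164.46152423] gripTCP [599.09314418  37.1063369  149.46152423]
hover [599.1  37.1 254.5] dp [ 576.2 -406.8  -49. ] roll 0.346 t 0.5
```

>>> {"fn": "servo_tool", "kwargs": {"deltas": [{"dp": [60, -40, -30], "roll": 0.07, "jaw": 1}, {"dp": [115, -80, -49], "roll": 0.14, "jaw": 1}, {"dp": [165, -120, -49], "roll": 0.2, "jaw": 1}, {"dp": [215, -155, -49], "roll": 0.28, "jaw": 1}, {"dp": [265, -190, -49], "roll": 0.346, "jaw": 1}]}}

```text
time: 1.12
tcp_pos: [0.3685, -0.2884, 0.2549]
eef_rot: [0.001, 1.0, -0.002, 0.001]
contact_force: [-0.1, -0.8, 0.2]
opening: 0.0938
gripper_force: 0.0
```

```bash
python3 -c "
from h import *
go('hover',W(165,-127,60)+[0,0,90],0)"
```

```text
hover [599.1  37.1 254.5] dp [ 229.6 -326.2    0.4] roll -0.003 t 1.125
```

>>> {"fn": "servo_tool", "kwargs": {"deltas": [{"dp": [35, -50, 0], "roll": 0, "jaw": 0.8}, {"dp": [70, -100, 0], "roll": 0, "jaw": 0.7}, {"dp": [105, -150, 0], "roll": 0, "jaw": 0.6}, {"dp": [140, -200, 0], "roll": 0, "jaw": 0.6}, {"dp": [175, -250, 0], "roll": 0, "jaw": 0.6}]}}

```text
time: 1.75
tcp_pos: [0.5436, -0.0382, 0.2547]
eef_rot: [0.0, 1.0, -0.0, 0.0]
contact_force: [1.2, -1.1, -0.7]
opening: 0.0564
gripper_force: 0.0
```

>>> {"fn": "servo_tool", "kwargs": {"deltas": [{"dp": [27, -38, 0], "roll": 0, "jaw": 0.6}, {"dp": [54, -75, 0], "roll": 0, "jaw": 0.6}, {"dp": [54, -75, 20], "roll": 0, "jaw": 0.6}, {"dp": [54, -75, 40], "roll": 0, "jaw": 0.6}, {"dp": [54, -75, 50], "roll": 0, "jaw": 0.6}]}}

```text
time: 2.38
tcp_pos: [0.5959, 0.0354, 0.2028]
eef_rot: [-0.0, 1.0, 0.0, -0.001]
contact_force: [-0.6, 0.3, -0.1]
opening: 0.0564
gripper_force: 0.0
```

```bash
python3 - <<'E'
from h import *
go('grip',W(165,-127,60)-[0,0,15],0)
t=manip.read_camera("top");s=manip.read_camera("scene")
a=cv2.cvtColor(t["frame"],cv2.COLOR_RGB2BGR)[130:230,220:300];b=cv2.cvtColor(s["frame"],cv2.COLOR_RGB2BGR)[150:250,210:320]
v=np.hstack([cv2.resize(a,None,fx=4,fy=4),cv2.resize(b,None,fx=4,fy=4)]);cv2.imwrite('pics/v2.png',v)
E
```

```text
grip [599.1  37.1 149.5] dp [ 3.3 -1.7 53.4] roll 0.0 t 2.375
```

View pics/v2.png

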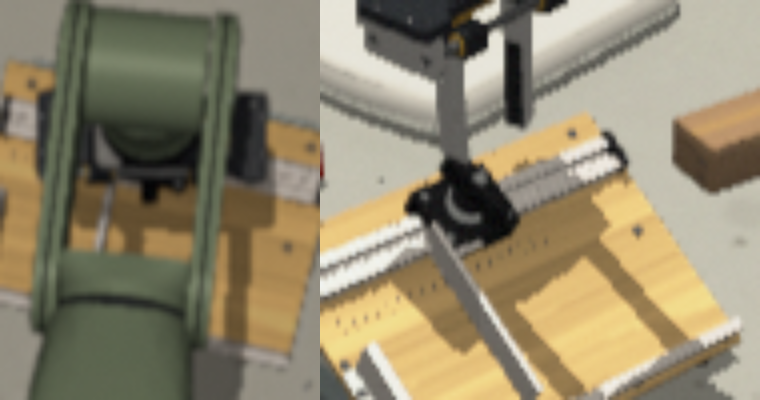

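The fingers straddle the knob: tips at about (457,160) and (520,120) in the scene crop, with the knob below at (485,190). Descending.

>>> {"fn": "servo_tool", "kwargs": {"deltas": [{"dp": [3, -2, 15], "roll": 0, "jaw": 0.6}, {"dp": [3, -2, 30], "roll": 0, "jaw": 0.6}, {"dp": [3, -2, 42], "roll": 0, "jaw": 0.6}, {"dp": [3, -2, 52], "roll": 0, "jaw": 0.6}, {"dp": [3, -2, 52], "roll": 0, "jaw": 0.5}], "grip_force": 8}}

```text
time: 3.1
tcp_pos: [0.5987, 0.0371, 0.151]
eef_rot: [-0.0, 1.0, -0.0, -0.001]
contact_force: [-0.8, -0.0, -0.1]
opening: 0.0495
gripper_force: 0.0
```

>>> {"fn": "servo_tool", "kwargs": {"deltas": [{"dp": [0, 0, 0], "roll": 0, "jaw": 0.4}, {"dp": [0, 0, 0], "roll": 0, "jaw": 0.3}, {"dp": [0, 0, 0], "roll": 0, "jaw": 0.25}, {"dp": [0, 0, 0], "roll": 0, "jaw": 0.2}, {"dp": [0, 0, 0], "roll": 0, "jaw": 0.2}], "grip_force": 5}}

```text
time: 3.72
tcp_pos: [0.5999, 0.0381, 0.1528]
eef_rot: [-0.001, 1.0, 0.0, 0.0]
contact_force: [0.1, 3.9, 2.0]
opening: 0.0211
gripper_force: 5.0
```

>>> {"fn": "servo_tool", "kwargs": {"deltas": [{"dp": [0, -1, 0], "roll": 0, "jaw": 0.2}, {"dp": [0, -2, 0], "roll": 0, "jaw": 0.18}, {"dp": [0, -3, 0], "roll": 0, "jaw": 0.1}, {"dp": [0, -3, 0], "roll": 0, "jaw": 0.1}, {"dp": [0, -3, 0], "roll": 0, "jaw": 0.1}]}}

```text
time: 4.35
tcp_pos: [0.5999, 0.0391, 0.1528]
eef_rot: [0.001, 1.0, -0.0, 0.0]
contact_force: [-1.6, -1.9, 5.1]
opening: 0.019
gripper_force: 5.8
```

>>> {"fn": "servo_tool", "kwargs": {"deltas": [{"dp": [0, 0, 0], "roll": 0, "jaw": 0}, {"dp": [0, 0, 0], "roll": 0, "jaw": 0}, {"dp": [0, 0, 0], "roll": -0.08, "jaw": 0}, {"dp": [0, 0, 0], "roll": -0.16, "jaw": 0}, {"dp": [0, 0, 0], "roll": -0.28, "jaw": 0}], "grip_force": 25}}

```text
time: 4.97
tcp_pos: [0.5988, 0.0378, 0.1533]
eef_rot: [0.002, 0.99, 0.141, -0.001]
contact_force: [-6.1, -5.3, 10.3]
opening: 0.0184
gripper_force: 32.8
```

>>> {"fn": "servo_tool", "kwargs": {"deltas": [{"dp": [0, 0, -1], "roll": -0.14, "jaw": 0}, {"dp": [0, 0, -2], "roll": -0.28, "jaw": 0}, {"dp": [0, 0, -2], "roll": -0.42, "jaw": 0}, {"dp": [0, 0, -2], "roll": -0.56, "jaw": 0}, {"dp": [0, 0, -2], "roll": -0.7, "jaw": 0}]}}

```text
time: 5.6
tcp_pos: [0.6006, 0.0389, 0.1564]
eef_rot: [0.001, 0.882, 0.472, 0.001]
contact_force: [-2.4, -1.7, 11.5]
opening: 0.0215
gripper_force: 28.5
```

>>> {"fn": "servo_tool", "kwargs": {"deltas": [{"dp": [0, 0, -1], "roll": -0.1, "jaw": 0}, {"dp": [0, 0, -1], "roll": -0.2, "jaw": 0}, {"dp": [0, 0, -1], "roll": -0.3, "jaw": 0}, {"dp": [0, 0, -1], "roll": -0.38, "jaw": 0}, {"dp": [0, 0, -1], "roll": -0.42, "jaw": 0}]}}

```text
time: 6.22
tcp_pos: [0.6034, 0.0389, 0.1586]
eef_rot: [0.004, 0.765, 0.644, 0.003]
contact_force: [2.7, -1.3, 9.8]
opening: 0.0215
gripper_force: 26.0
```

```bash
python3 - <<'E'
from h import *
go('slid70',W(165,-127-70,60)-[0,0,8],78)
go('slid0',W(165,-127,60)-[0,0,8],78)
print(manip.get_state()["contact_force"],manip.get_state()["moment"])
E
```

```text
slid70 [584.3 -31.3 156.5] dp [-72.4  -6.9   2.1] roll 0.039 t 6.225
slid0 [599.1  37.1 156.5] dp [-2.5 -3.9  2.1] roll 0.039 t 6.225
[ 2.7241465  -1.29897123  9.75107008] [-0.58385691 -0.67704443 -0.2979959 ]
```

>>> {"fn": "servo_tool", "kwargs": {"deltas": [{"dp": [-4, 0, 0], "roll": 0, "jaw": 0}, {"dp": [-8, 0, 0], "roll": 0, "jaw": 0}, {"dp": [-12, 0, 0], "roll": 0, "jaw": 0}, {"dp": [-16, -1, 0], "roll": 0, "jaw": 0}, {"dp": [-20, -1, 0], "roll": 0, "jaw": 0}], "grip_force": 15}}

```text
time: 6.85
tcp_pos: [0.5993, 0.0206, 0.1586]
eef_rot: [0.003, 0.765, 0.644, 0.004]
contact_force: [3.0, 1.8, 9.0]
opening: 0.0218
gripper_force: 15.1
```

>>> {"fn": "servo_tool", "kwargs": {"deltas": [{"dp": [-10, 0, 0], "roll": 0, "jaw": 0}, {"dp": [-20, -1, 0], "roll": 0, "jaw": 0}, {"dp": [-30, -1, 0], "roll": 0, "jaw": 0}, {"dp": [-40, -2, 0], "roll": 0, "jaw": 0}, {"dp": [-48, -2, 0], "roll": 0, "jaw": 0}]}}

```text
time: 7.48
tcp_pos: [0.589, -0.0268, 0.1586]
eef_rot: [0.003, 0.765, 0.644, 0.004]
contact_force: [2.2, 1.7, 9.5]
opening: 0.0221
gripper_force: 15.2
```

>>> {"fn": "servo_tool", "kwargs": {"deltas": [{"dp": [0, 0, 0], "roll": 0, "jaw": 0.1}, {"dp": [0, 0, 0], "roll": 0, "jaw": 0.3}, {"dp": [0, 0, 0], "roll": 0, "jaw": 0.45}, {"dp": [0, 0, -40], "roll": 0, "jaw": 0.45}, {"dp": [0, 0, -90], "roll": 0, "jaw": 0.5}]}}

```text
time: 8.1
tcp_pos: [0.5836, -0.0261, 0.2437]
eef_rot: [-0.002, 0.765, 0.644, -0.001]
contact_force: [0.9, 0.6, 0.8]
opening: 0.0466
gripper_force: 0.0
```

```bash
python3 - <<'E'
from h import *
c=np.array([442.4,-275.5]);go("overcarton",[*c,150],104.6);go("graspcarton",[*c,20],104.6)
t=manip.read_camera("top");s=manip.read_camera("scene")
a=cv2.cvtColor(t["frame"],cv2.COLOR_RGB2BGR)[130:230,215:315];b=cv2.cvtColor(s["frame"],cv2.COLOR_RGB2BGR)[170:270,195:295]
v=np.hstack([cv2.resize(a,None,fx=4,fy=4),cv2.resize(b,None,fx=4,fy=4)]);cv2.imwrite('pics/v3.png',v)
E
```

```text
overcarton [ 442.4 -275.5  150. ] dp [-269.9  -96.2   94. ] roll -0.426 t 8.1
graspcarton [ 442.4 -275.5   20. ] dp [-269.9  -95.5  224. ] roll -0.426 t 8.1
```

View pics/v3.png

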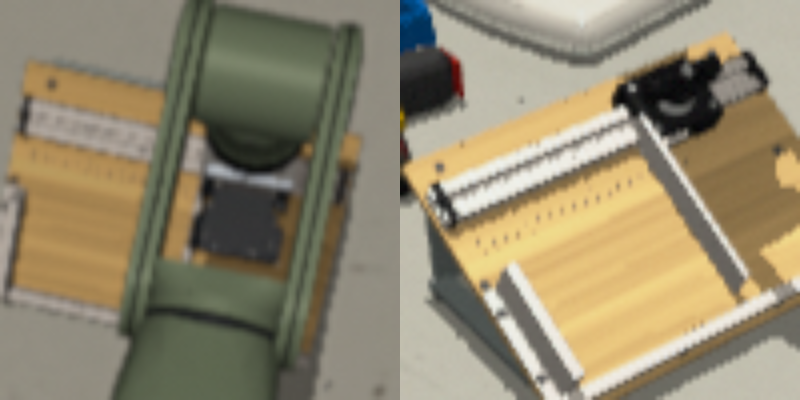

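The stop is now near the right (blade foot at scene crop (742,285)) and the knob lies along the rail at (690,80), so it is loose. Going for the carton.

>>> {"fn": "servo_tool", "kwargs": {"deltas": [{"dp": [-54, -19, 0], "roll": -0.08, "jaw": 1}, {"dp": [-108, -38, 10], "roll": -0.17, "jaw": 1}, {"dp": [-162, -57, 30], "roll": -0.25, "jaw": 1}, {"dp": [-216, -77, 60], "roll": -0.34, "jaw": 1}, {"dp": [-269, -96, 80], "roll": -0.426, "jaw": 1}]}}

```text
time: 8.82
tcp_pos: [0.4427, -0.2755, 0.1626]
eef_rot: [-0.001, 0.61, 0.792, 0.0]
contact_force: [-0.2, 0.2, -0.1]
opening: 0.0926
gripper_force: 0.0
```

```bash
python3 -c "
from h import *
go('g',[442.4,-275.5,20],104.6)"
```

```text
g [ 442.4 -275.5   20. ] dp [ -0.3  -0.2 142.6] roll 0.003 t 8.825
```

>>> {"fn": "servo_tool", "kwargs": {"deltas": [{"dp": [0, 0, 50], "roll": 0, "jaw": 1}, {"dp": [0, 0, 90], "roll": 0, "jaw": 1}, {"dp": [0, 0, 120], "roll": 0, "jaw": 1}, {"dp": [0, 0, 142], "roll": 0, "jaw": 1}, {"dp": [0, 0, 142], "roll": 0, "jaw": 0.75}], "grip_force": 12}}

```text
time: 9.45
tcp_pos: [0.4422, -0.273, 0.0202]
eef_rot: [-0.003, 0.612, 0.791, 0.0]
contact_force: [0.4, 0.4, -0.1]
opening: 0.0876
gripper_force: 0.0
```

>>> {"fn": "servo_tool", "kwargs": {"deltas": [{"dp": [0, 0, 0], "roll": 0, "jaw": 0.6}, {"dp": [0, 0, 0], "roll": 0, "jaw": 0.5}, {"dp": [0, 0, 0], "roll": 0, "jaw": 0.4}, {"dp": [0, 0, 0], "roll": 0, "jaw": 0.4}, {"dp": [0, 0, -20], "roll": 0, "jaw": 0.4}]}}

```text
time: 10.07
tcp_pos: [0.4434, -0.2739, 0.0421]
eef_rot: [-0.002, 0.612, 0.791, 0.0]
contact_force: [0.2, -0.4, -0.9]
opening: 0.0552
gripper_force: 12.0
```

```bash
cat >> h.py <<'E'
u=np.array([np.cos(Q[2]),np.sin(Q[2]),0])
E
python3 -c "
from h import *
p=W(57,-66,0)-27.5*u+[0,0,20]
go('lift+rot',[443,-274,170],77.8);go('above',p+[0,0,80],77.8);go('place',p,77.8)"
```

```text
lift+rot [ 443 -274  170] dp [   0.4   -0.6 -127.9] roll 0.468 t 10.075
above [523.  116.  158.5] dp [ 357.6  175.1 -115.5] roll 0.468 t 10.075
place [523.  116.   78.5] dp [357.3 175.3 -35.5] roll 0.468 t 10.075
```

>>> {"fn": "servo_tool", "kwargs": {"deltas": [{"dp": [0, 0, -50], "roll": 0.0, "jaw": 0.4}, {"dp": [0, 0, -100], "roll": 0.12, "jaw": 0.4}, {"dp": [0, 0, -128], "roll": 0.25, "jaw": 0.4}, {"dp": [0, 0, -128], "roll": 0.38, "jaw": 0.4}, {"dp": [0, 0, -128], "roll": 0.467, "jaw": 0.4}]}}

```text
time: 10.7
tcp_pos: [0.4448, -0.2751, 0.1718]
eef_rot: [0.0, 0.779, 0.627, 0.0]
contact_force: [0.0, -0.8, -1.4]
opening: 0.0548
gripper_force: 12.0
```

```bash
python3 -c "
from h import *
p=W(57,-66,0)-27.5*u+[0,0,20]
go('above',p+[0,0,80],77.8);go('place',p,77.8)"
```

```text
above [523.  116.  158.5] dp [398.7  -7.1  13.2] roll -0.002 t 10.7
place [523.  116.   78.5] dp [398.7  -7.2  93.2] roll -0.002 t 10.7
```

>>> {"fn": "servo_tool", "kwargs": {"deltas": [{"dp": [55, -1, 0], "roll": 0, "jaw": 0.4}, {"dp": [112, -2, 0], "roll": 0, "jaw": 0.4}, {"dp": [170, -3, 0], "roll": 0, "jaw": 0.4}, {"dp": [228, -4, 0], "roll": 0, "jaw": 0.4}, {"dp": [286, -5, 0], "roll": 0, "jaw": 0.4}]}}

```text
time: 11.32
tcp_pos: [0.4999, 0.0075, 0.1712]
eef_rot: [0.0, 0.778, 0.628, 0.0]
contact_force: [0.4, 0.4, -1.2]
opening: 0.055
gripper_force: 12.0
```

>>> {"fn": "servo_tool", "kwargs": {"deltas": [{"dp": [45, -1, 0], "roll": 0, "jaw": 0.4}, {"dp": [80, -2, 0], "roll": 0, "jaw": 0.4}, {"dp": [112, -2, 0], "roll": 0, "jaw": 0.4}, {"dp": [112, -2, 10], "roll": 0, "jaw": 0.4}, {"dp": [112, -2, 30], "roll": 0, "jaw": 0.4}]}}

```text
time: 11.95
tcp_pos: [0.5219, 0.1151, 0.1411]
eef_rot: [0.001, 0.778, 0.629, 0.0]
contact_force: [0.2, -0.5, -1.1]
opening: 0.0552
gripper_force: 12.0
```

```bash
python3 - <<'E'
from h import *
p=W(57,-66,0)-27.5*u+[0,0,20]
go('place',p,77.8)
s=manip.read_camera("scene")
b=cv2.cvtColor(s["frame"],cv2.COLOR_RGB2BGR)[170:290,185:325]
cv2.imwrite('pics/v4.png',cv2.resize(b,None,fx=5,fy=5))
E
```

```text
place [523.  116.   78.5] dp [ 1.1  0.8 62.6] roll 0.002 t 11.95
```

View pics/v4.png

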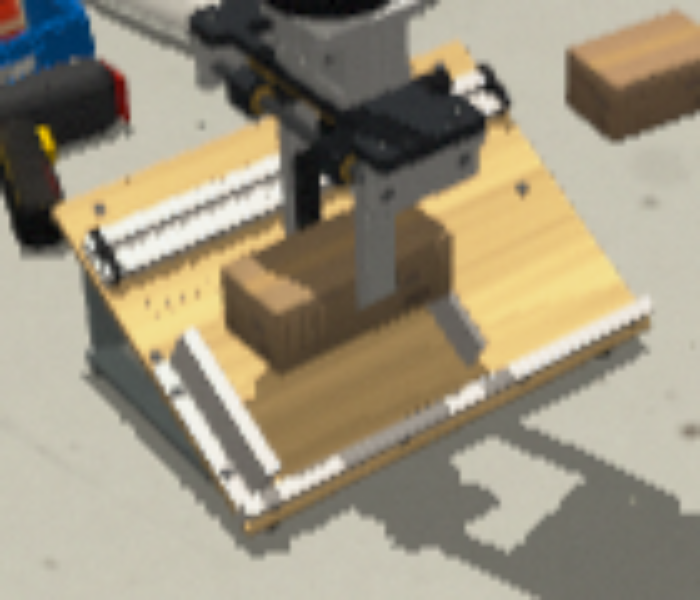

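The carton hangs level over the seat, with its near-left bottom corner at crop (283,368) and the blade well to the right. I'll check its clearance to the end stop from that corner.

```bash
python3 - <<'E'
from h import *
s=manip.read_camera("scene")
for (x,y,z) in((283,368,.121),(222,310,.121),(226,262,.166)):
    p=onz(s,185+(x+.5)/5-.5,170+(y+.5)/5-.5,z);print(p.round(3),(RD.T@(p-OD)*1000).round(1))
p=onz(s,185+274/5,170+467/5,.0646);print("endstop foot top",(RD.T@(p-OD)*1000).round(1))
E
```

```text
[0.508 0.176 0.121] [ 41.  -10.7  81.4]
[0.569 0.16  0.121] [ 95.2 -13.   50.1]
[0.554 0.168 0.166] [104.   -8.4  97. ]
endstop foot top [ 3.2  4.7 38.1]
```

>>> {"fn": "servo_tool", "kwargs": {"deltas": [{"dp": [2, 1, 20], "roll": 0, "jaw": 0.4}, {"dp": [4, 1, 35], "roll": 0, "jaw": 0.4}, {"dp": [4, 1, 45], "roll": 0, "jaw": 0.4}, {"dp": [4, 1, 52], "roll": 0, "jaw": 0.4}, {"dp": [4, 1, 55], "roll": 0, "jaw": 0.4}]}}

```text
time: 12.68
tcp_pos: [0.5234, 0.119, 0.0861]
eef_rot: [-0.0, 0.778, 0.628, -0.0]
contact_force: [0.2, 0.1, -1.9]
opening: 0.0554
gripper_force: 12.0
```

>>> {"fn": "servo_tool", "kwargs": {"deltas": [{"dp": [0, 0, 1], "roll": 0, "jaw": 0.4}, {"dp": [0, 0, 2], "roll": 0, "jaw": 0.4}, {"dp": [0, 0, 3], "roll": 0, "jaw": 0.4}, {"dp": [0, 0, 4], "roll": 0, "jaw": 0.4}, {"dp": [0, 0, 5], "roll": 0, "jaw": 0.4}]}}

```text
time: 13.3
tcp_pos: [0.5235, 0.1191, 0.0813]
eef_rot: [0.0, 0.778, 0.628, 0.0]
contact_force: [0.1, 0.0, -2.6]
opening: 0.0549
gripper_force: 12.0
```

>>> {"fn": "servo_tool", "kwargs": {"deltas": [{"dp": [0, 0, 1], "roll": 0, "jaw": 0.4}, {"dp": [0, 0, 2], "roll": 0, "jaw": 0.4}, {"dp": [0, 0, 3], "roll": 0, "jaw": 0.4}, {"dp": [0, 0, 4], "roll": 0, "jaw": 0.4}, {"dp": [0, 0, 4], "roll": 0, "jaw": 0.4}]}}

```text
time: 13.92
tcp_pos: [0.5231, 0.1194, 0.0794]
eef_rot: [-0.0, 0.778, 0.628, -0.0]
contact_force: [-7.1, 0.8, 12.0]
opening: 0.0552
gripper_force: 12.0
```

Contact is where predicted. Now I'll open, keeping the uphill pad near the face so the carton tilts down.

>>> {"fn": "servo_tool", "kwargs": {"deltas": [{"dp": [0, 0, -2], "roll": 0, "jaw": 0.62}, {"dp": [0, -4, -2], "roll": 0, "jaw": 0.7}, {"dp": [0, -8, -2], "roll": 0, "jaw": 0.8}, {"dp": [0, -12, -2], "roll": 0, "jaw": 0.9}, {"dp": [0, -16, -2], "roll": 0, "jaw": 1}]}}

```text
time: 14.55
tcp_pos: [0.5075, 0.1225, 0.0792]
eef_rot: [-0.0, 0.778, 0.628, -0.0]
contact_force: [-0.2, -0.3, -0.1]
opening: 0.0916
gripper_force: 0.0
```

>>> {"fn": "servo_tool", "kwargs": {"deltas": [{"dp": [0, -1, 0], "roll": 0, "jaw": 1}, {"dp": [0, -1, 0], "roll": 0, "jaw": 1}, {"dp": [0, -1, -40], "roll": 0, "jaw": 1}, {"dp": [0, -1, -90], "roll": 0, "jaw": 1}, {"dp": [0, -1, -130], "roll": 0, "jaw": 1}]}}

```text
time: 15.18
tcp_pos: [0.5074, 0.1227, 0.2114]
eef_rot: [0.001, 0.778, 0.628, 0.001]
contact_force: [0.5, 0.1, 0.0]
opening: 0.0939
gripper_force: 0.0
```

```bash
python3 - <<'E'
from h import *
s=manip.read_camera("scene")
b=cv2.cvtColor(s["frame"],cv2.COLOR_RGB2BGR)[170:290,185:325]
cv2.imwrite('pics/v5.png',cv2.resize(b,None,fx=5,fy=5))
E
```

```text
(no output)
```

View pics/v5.png

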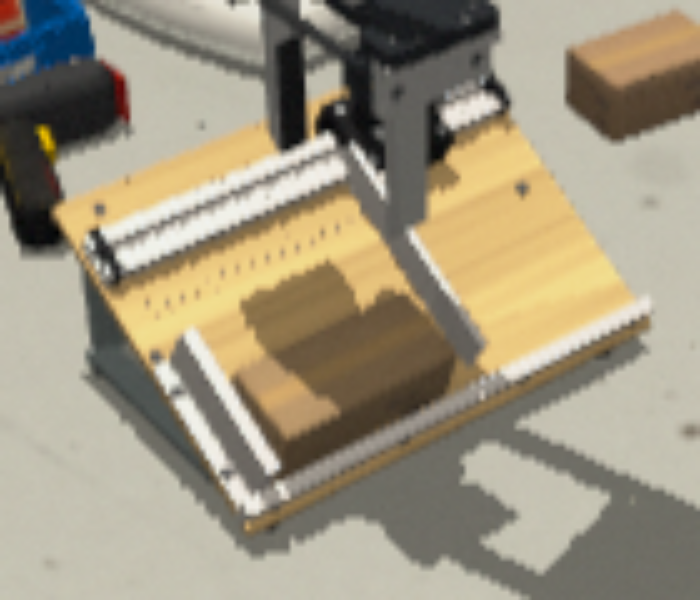

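The carton lies flat along the ledge, with its left end a few mm short of the end stop (crop (285,470)). I'll nudge it home with shut fingers, downhill first and then to the left.

```bash
python3 - <<'E'
from h import *
c=W(55,-64,25)+12.5*u
go('hi',c+12*u+[0,0,70],77.8);go('start',c+12*u,77.8);go('contact',c,77.8)
E
```

```text
hi [560.3 109.9 149.2] dp [-2.7 50.1 69. ] roll 0.001 t 15.225
start [560.3 109.9  79.2] dp [ -2.9  49.3 139. ] roll 0.001 t 15.225
contact [548.6 112.5  79.2] dp [ -2.9  37.3 138.8] roll 0.001 t 15.225
```

>>> {"fn": "servo_tool", "kwargs": {"deltas": [{"dp": [-3, 25, 0], "roll": 0, "jaw": 0}, {"dp": [-3, 50, 0], "roll": 0, "jaw": 0}, {"dp": [-3, 50, 0], "roll": 0, "jaw": 0}, {"dp": [-3, 50, 20], "roll": 0, "jaw": 0}, {"dp": [-3, 50, 40], "roll": 0, "jaw": 0}]}}

```text
time: 15.85
tcp_pos: [0.5543, 0.1095, 0.1687]
eef_rot: [-0.0, 0.778, 0.628, -0.0]
contact_force: [-0.7, -0.2, 0.7]
opening: 0.047
gripper_force: 0.0
```

>>> {"fn": "servo_tool", "kwargs": {"deltas": [{"dp": [0, 0, 40], "roll": 0, "jaw": 0}, {"dp": [0, 0, 75], "roll": 0, "jaw": 0}, {"dp": [0, 0, 98], "roll": 0, "jaw": 0}, {"dp": [0, -4, 98], "roll": 0, "jaw": 0}, {"dp": [0, -8, 98], "roll": 0, "jaw": 0}]}}

```text
time: 16.48
tcp_pos: [0.5471, 0.1112, 0.0721]
eef_rot: [0.0, 0.778, 0.628, 0.0]
contact_force: [0.1, 0.3, 0.5]
opening: 0.0007
gripper_force: 0.0
```

>>> {"fn": "servo_tool", "kwargs": {"deltas": [{"dp": [0, -1, 0], "roll": 0, "jaw": 0}, {"dp": [0, -2, 0], "roll": 0, "jaw": 0}, {"dp": [0, -3, 0], "roll": 0, "jaw": 0}, {"dp": [0, -4, 0], "roll": 0, "jaw": 0}, {"dp": [0, -5, 0], "roll": 0, "jaw": 0}]}}

```text
time: 17.1
tcp_pos: [0.5423, 0.1119, 0.0713]
eef_rot: [-0.0, 0.778, 0.628, 0.0]
contact_force: [0.3, -1.2, 0.2]
opening: -0.0001
gripper_force: 0.3
```

>>> {"fn": "servo_tool", "kwargs": {"deltas": [{"dp": [0, -1, 0], "roll": 0, "jaw": 0}, {"dp": [0, -2, 0], "roll": 0, "jaw": 0}, {"dp": [0, -3, 0], "roll": 0, "jaw": 0}, {"dp": [0, -4, 0], "roll": 0, "jaw": 0}, {"dp": [0, -5, 0], "roll": 0, "jaw": 0}]}}

```text
time: 17.73
tcp_pos: [0.5375, 0.113, 0.0714]
eef_rot: [0.0, 0.778, 0.628, 0.0]
contact_force: [1.0, -0.3, 0.5]
opening: 0.0008
gripper_force: 0.3
```

>>> {"fn": "servo_tool", "kwargs": {"deltas": [{"dp": [0, -1, 0], "roll": 0, "jaw": 0}, {"dp": [0, -2, 0], "roll": 0, "jaw": 0}, {"dp": [0, -3, 0], "roll": 0, "jaw": 0}, {"dp": [0, -4, 0], "roll": 0, "jaw": 0}, {"dp": [0, -4, 0], "roll": 0, "jaw": 0}]}}

```text
time: 18.35
tcp_pos: [0.5333, 0.1139, 0.0712]
eef_rot: [-0.0, 0.778, 0.628, -0.0]
contact_force: [-0.4, -0.2, 0.5]
opening: 0.0005
gripper_force: 0.0
```

```bash
python3 - <<'E'
from h import *
s=manip.read_camera("scene")
print((RD.T@(manip.get_state()["tcp_pos"]-OD)*1000).round(1))
b=cv2.cvtColor(s["frame"],cv2.COLOR_RGB2BGR)[170:290,185:325]
cv2.imwrite('pics/v6.png',cv2.resize(b,None,fx=5,fy=5))
E
```

```text
[ 48.8 -65.9  19.5]
```

View pics/v6.png

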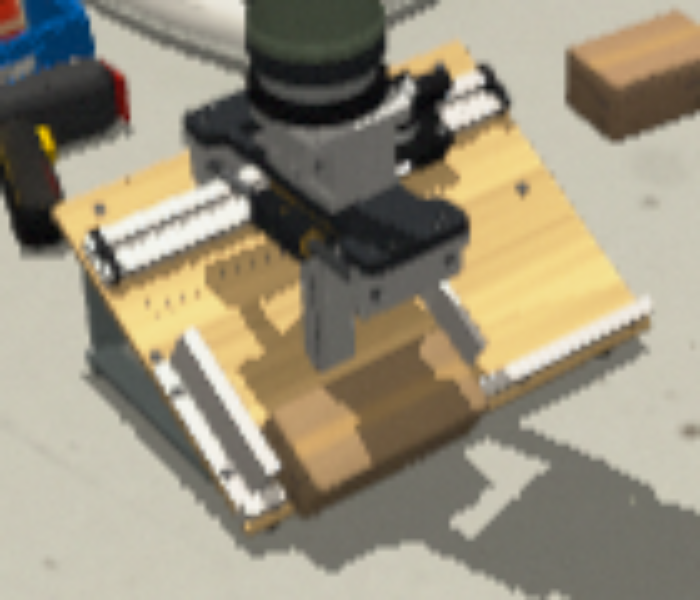

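The picture shows the carton has ridden over the ledge: its downhill edge at (300,515)-(480,410) hides the ledge, so it had been resting on top of it. I'll push it back uphill from the front, below its top edge, until it drops inside.

```bash
python3 - <<'E'
from h import *
b=OD*1000-66*RD[:,1]
for n,h,z in(("up",-100,160),("start",-85,50),("end",-30,50)):
    p=b+h*u;p[2]=z;go(n,p,77.8)
s=manip.read_camera("scene")
# bottom-front-left / right corners, try heights
for x,y in((300,515),(485,408),(268,412)):
  for z in(.03,.04,.07): p=onz(s,185+x/5,170+y/5,z);print((x,y,z),(RD.T@(p-OD)*1000).round(0))
E
```

```text
up [403.9 141.7 160. ] dp [  -0.  -132.6  -88.7] roll 0.001 t 18.4
start [418.5 138.5  50. ] dp [  -0.  -117.5   21.3] roll 0.001 t 18.4
end [472.3 126.9  50. ] dp [ -0.1 -62.5  21.3] roll 0.001 t 18.4
(300, 515, 0.03) [-22.  -5.  13.]
(300, 515, 0.04) [-25.   1.  26.]
(300, 515, 0.07) [-33.  19.  65.]
(485, 408, 0.03) [ -16. -142.    9.]
(485, 408, 0.04) [ -19. -134.   22.]
(485, 408, 0.07) [ -27. -112.   62.]
(268, 412, 0.03) [ 50. -40. -29.]
(268, 412, 0.04) [ 46. -34. -15.]
(268, 412, 0.07) [ 36. -15.  26.]
```

>>> {"fn": "servo_tool", "kwargs": {"deltas": [{"dp": [0, 0, -50], "roll": 0, "jaw": 0}, {"dp": [0, 0, -90], "roll": 0, "jaw": 0}, {"dp": [0, -45, -90], "roll": 0, "jaw": 0}, {"dp": [0, -90, -90], "roll": 0, "jaw": 0}, {"dp": [0, -135, -90], "roll": 0, "jaw": 0}]}}

```text
time: 19.08
tcp_pos: [0.4004, 0.1424, 0.1614]
eef_rot: [0.0, 0.778, 0.628, 0.0]
contact_force: [0.4, 0.4, 2.0]
opening: 0.0007
gripper_force: 0.0
```

>>> {"fn": "servo_tool", "kwargs": {"deltas": [{"dp": [0, 0, 50], "roll": 0, "jaw": 0}, {"dp": [0, 0, 90], "roll": 0, "jaw": 0}, {"dp": [0, 0, 112], "roll": 0, "jaw": 0}, {"dp": [0, 10, 112], "roll": 0, "jaw": 0}, {"dp": [0, 18, 112], "roll": 0, "jaw": 0}]}}

```text
time: 19.7
tcp_pos: [0.4212, 0.1384, 0.0504]
eef_rot: [0.001, 0.778, 0.628, 0.001]
contact_force: [0.4, 0.3, -0.6]
opening: 0.0005
gripper_force: 0.0
```

>>> {"fn": "servo_tool", "kwargs": {"deltas": [{"dp": [0, 3, 0], "roll": 0, "jaw": 0}, {"dp": [0, 6, 0], "roll": 0, "jaw": 0}, {"dp": [0, 9, 0], "roll": 0, "jaw": 0}, {"dp": [0, 12, 0], "roll": 0, "jaw": 0}, {"dp": [0, 15, 0], "roll": 0, "jaw": 0}]}}

```text
time: 20.32
tcp_pos: [0.4332, 0.1354, 0.0494]
eef_rot: [-0.001, 0.778, 0.628, -0.001]
contact_force: [-2.7, 0.0, 4.1]
opening: 0.0007
gripper_force: 2.3
```

>>> {"fn": "servo_tool", "kwargs": {"deltas": [{"dp": [0, 3, 0], "roll": 0, "jaw": 0}, {"dp": [0, 6, 0], "roll": 0, "jaw": 0}, {"dp": [0, 9, 0], "roll": 0, "jaw": 0}, {"dp": [0, 12, 0], "roll": 0, "jaw": 0}, {"dp": [0, 15, 0], "roll": 0, "jaw": 0}]}}

```text
time: 20.95
tcp_pos: [0.4392, 0.1343, 0.0489]
eef_rot: [-0.008, 0.778, 0.628, -0.007]
contact_force: [-26.9, 8.1, 30.7]
opening: 0.001
gripper_force: 20.7
```

>>> {"fn": "servo_tool", "kwargs": {"deltas": [{"dp": [0, 2, 0], "roll": 0, "jaw": 0}, {"dp": [0, 5, 0], "roll": 0, "jaw": 0}, {"dp": [0, 7, 0], "roll": 0, "jaw": 0}, {"dp": [0, 10, 0], "roll": 0, "jaw": 0}, {"dp": [0, 12, 0], "roll": 0, "jaw": 0}]}}

```text
time: 21.58
tcp_pos: [0.4395, 0.1342, 0.0488]
eef_rot: [-0.017, 0.778, 0.628, -0.016]
contact_force: [-49.9, 13.4, 57.7]
opening: 0.0004
gripper_force: 38.7
```

```bash
python3 - <<'E'
from h import *
s=manip.read_camera("scene");t=manip.read_camera("top")
b=cv2.cvtColor(s["frame"],cv2.COLOR_RGB2BGR)[195:285,210:310]
a=cv2.cvtColor(t["frame"],cv2.COLOR_RGB2BGR)[140:230,205:285]
cv2.imwrite('pics/v7.png',cv2.resize(np.hstack([b,a]),None,fx=4.4,fy=4.4))
E
```

```text
(no output)
```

View pics/v7.png

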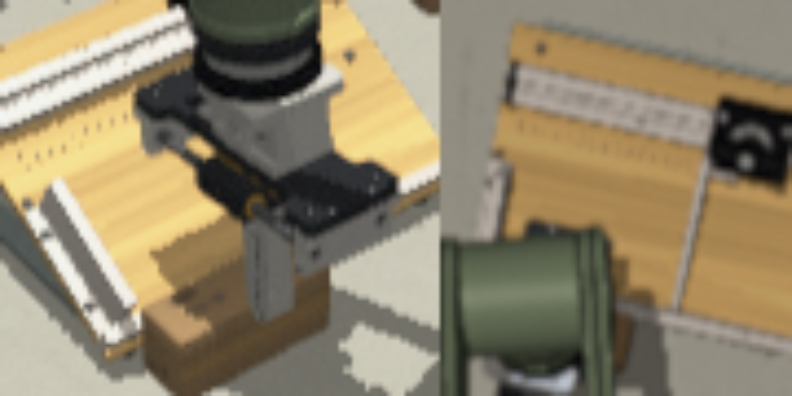

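The carton has dropped in front of the board, and I was pressing it against the board. That was also picture 11, one past the limit of 10, so I'll view no more and work from numbers. Backing off now.

>>> {"fn": "servo_tool", "kwargs": {"deltas": [{"dp": [0, -20, 0], "roll": 0, "jaw": 0}, {"dp": [0, -40, 0], "roll": 0, "jaw": 0}, {"dp": [0, -45, -50], "roll": 0, "jaw": 0}, {"dp": [0, -45, -110], "roll": 0, "jaw": 0.5}, {"dp": [-55, -45, -150], "roll": 0, "jaw": 1}]}}

```text
time: 22.3
tcp_pos: [0.4083, 0.0906, 0.1997]
eef_rot: [0.002, 0.776, 0.63, 0.003]
contact_force: [1.0, -1.1, 0.4]
opening: 0.017
gripper_force: 0.0
```

>>> {"fn": "servo_tool", "kwargs": {"deltas": [{"dp": [-60, 0, 0], "roll": 0, "jaw": 1}, {"dp": [-120, 0, 0], "roll": 0, "jaw": 1}, {"dp": [-180, 0, 0], "roll": 0, "jaw": 1}, {"dp": [-240, 0, 0], "roll": 0, "jaw": 1}, {"dp": [-250, 0, 0], "roll": 0, "jaw": 1}]}}

```text
time: 22.92
tcp_pos: [0.3527, -0.1586, 0.1964]
eef_rot: [0.001, 0.78, 0.626, -0.0]
contact_force: [-0.9, -1.1, 0.2]
opening: 0.0673
gripper_force: 0.0
```

```bash
cat > m.py <<'E'
from h import *
def comps(c,lo,hi,roi,mn=60):
    f=c["frame"];hsv=cv2.cvtColor(f,cv2.COLOR_RGB2HSV);m=cv2.inRange(hsv,lo,hi)
    z=np.zeros_like(m);x0,x1,y0,y1=roi;z[y0:y1,x0:x1]=m[y0:y1,x0:x1]
    n,l,st,ce=cv2.connectedComponentsWithStats(z)
    return [(st[i],cv2.findContours((l==i).astype('uint8'),0,2)[0][0]) for i in range(1,n) if st[i,4]>mn]
E
python3 - <<'E'
from m import *
t=manip.read_camera("top");s=manip.read_camera("scene")
f=cv2.cvtColor(t["frame"],cv2.COLOR_RGB2HSV)
print(manip.get_state()["tcp_pos"],"carton ref hsv",cv2.cvtColor(s["frame"],cv2.COLOR_RGB2HSV)[180:190,312:318].reshape(-1,3).mean(0))
# hsv samples along a column through the expected carton, below the ledge
for uu in(225,235,245,255): print(uu,[tuple(int(k) for k in f[v,uu]) for v in range(196,236,3)])
E
```

```text
[ 0.35306495 -0.15590761  0.19604762] carton ref hsv [ 15.23333333 107.16666667 141.13333333]
225 [(18, 130, 173), (18, 131, 166), (18, 106, 157), (15, 32, 160), (16, 119, 116), (17, 117, 133), (15, 109, 129), (16, 118, 138), (21, 31, 116), (23, 28, 145), (23, 30, 143), (23, 28, 146), (23, 30, 146), (23, 28, 145)]
235 [(18, 133, 169), (18, 132, 176), (18, 131, 165), (16, 75, 140), (14, 45, 152), (16, 117, 135), (16, 116, 136), (17, 116, 138), (16, 116, 119), (22, 27, 140), (23, 30, 144), (22, 32, 144), (22, 32, 145), (21, 30, 145)]
245 [(18, 129, 182), (18, 130, 172), (18, 132, 179), (18, 134, 167), (15, 34, 150), (16, 76, 134), (17, 120, 134), (16, 122, 136), (16, 123, 133), (16, 113, 97), (23, 30, 144), (24, 28, 144), (23, 28, 146), (21, 30, 146)]
255 [(18, 130, 175), (18, 132, 178), (18, 131, 175), (18, 131, 177), (18, 132, 166), (16, 27, 160), (21, 29, 123), (21, 28, 145), (23, 28, 145), (21, 30, 145), (21, 28, 145), (23, 28, 144), (21, 30, 146), (23, 30, 145)]
```

```bash
python3 - <<'E'
from m import *
t=manip.read_camera("top");s=manip.read_camera("scene")
def rep(c,lo,hi,roi,below,zz):
    for st,cn in comps(c,lo,hi,roi):
        pts=cn[:,0,:]
        print("box",st,"poly px",cv2.approxPolyDP(cn,2,True)[:,0].tolist())
        for z in zz:
            w=np.array([onz(c,*q,z)[:2] for q in pts],np.float32)*1000
            print(z,[np.round(v,1) for v in cv2.minAreaRect(w)])
# exclude deck: keep pixels whose value at z~.035 lies in front of the ledge
f=t["frame"];hsv=cv2.cvtColor(f,cv2.COLOR_RGB2HSV)
e1=proj(t,W(-10,20,12)/1e3);e2=proj(t,W(-10,-280,12)/1e3);print("ledge line",e1,e2)
rep(t,(12,70,50),(18,150,150),(205,275,200,235),None,(.045,.055))
e1=proj(s,W(-10,20,12)/1e3);e2=proj(s,W(-10,-280,12)/1e3);print("scene ledge",e1,e2)
f=cv2.cvtColor(s["frame"],cv2.COLOR_RGB2HSV)
rep(s,(8,70,40),(19,150,160),(225,300,245,310),None,(0,.045,.055))
E
```

```text
ledge line [210.6713327  204.20029947] [291.28475094 222.44168898]
box [214 205  35  19 422] poly px [[216, 205], [216, 217], [246, 223], [248, 212]]
0.045 [array([469.1, 131.8]), array([122.6,  45. ]), np.float64(77.6)]
0.055 [array([468.1, 131.1]), array([121.9,  44.7]), np.float64(77.6)]
scene ledge [235.38073914 273.3291588 ] [316.22233084 231.36050089]
box [234 245  62  41 644] poly px [[295, 245], [279, 251], [283, 256], [252, 273], [242, 265], [243, 269], [234, 276], [242, 273], [243, 278], [251, 285], [284, 268], [282, 252]]
0 [array([482.4,  88.4]), array([224. ,  87.6]), np.float64(75.2)]
0.045 [array([449.9, 126.1]), array([213.2,  83.4]), np.float64(75.2)]
0.055 [array([442.7, 134.4]), array([210.9,  82.5]), np.float64(75.2)]
```

```bash
python3 - <<'E'
from m import *
s=manip.read_camera("scene")
c=np.array([468.1,131.1,0]);dy=RD[:,1]
for n,a,b in(("frontL",-22.5,60),("frontR",-22.5,-60),("backL",22.5,60),("backR",22.5,-60)):
    p=c+a*u+b*dy;print(n,p.round(0),[proj(s,(p+[0,0,z])/1e3).round(1).tolist() for z in(0,45,55)])
f=cv2.cvtColor(s["frame"],cv2.COLOR_RGB2HSV)
# value profile down the image through the carton's middle columns
for uu in(246,258,268,278): print(uu,[(v,*map(int,f[v,uu])) for v in range(246,292,2)])
E
```

```text
frontL [459. 194.   0.] [[251.6, 287.5], [251.1, 275.6], [251.0, 272.9]]
frontR [433.  77.   0.] [[285.3, 269.0], [285.4, 257.3], [285.5, 254.7]]
backL [503. 185.   0.] [[242.3, 278.6], [241.6, 266.8], [241.4, 264.1]]
backR [477.  68.   0.] [[275.7, 260.9], [275.7, 249.3], [275.7, 246.6]]
246 [(246, 22, 110, 241), (248, 22, 114, 240), (250, 20, 117, 233), (252, 20, 117, 231), (254, 20, 118, 234), (256, 21, 117, 236), (258, 20, 119, 233), (260, 20, 120, 227), (262, 18, 120, 219), (264, 17, 108, 179), (266, 17, 108, 179), (268, 16, 110, 165), (270, 16, 109, 94), (272, 15, 101, 83), (274, 15, 105, 78), (276, 15, 98, 78), (278, 17, 110, 72), (280, 16, 103, 74), (282, 22, 32, 145), (284, 28, 25, 197), (286, 24, 26, 198), (288, 27, 26, 197), (290, 26, 22, 197)]
258 [(246, 20, 115, 233), (248, 20, 118, 235), (250, 21, 116, 238), (252, 20, 118, 234), (254, 19, 120, 225), (256, 18, 119, 219), (258, 16, 107, 179), (260, 16, 107, 179), (262, 15, 93, 161), (264, 16, 103, 176), (266, 17, 106, 186), (268, 17, 108, 175), (270, 16, 110, 102), (272, 16, 103, 89), (274, 18, 106, 82), (276, 18, 123, 89
[... 385 characters left out ...]
, 101, 78), (270, 17, 115, 84), (272, 18, 118, 84), (274, 17, 106, 82), (276, 16, 109, 77), (278, 23, 30, 146), (280, 23, 23, 196), (282, 23, 27, 199), (284, 25, 25, 194), (286, 25, 25, 196), (288, 26, 27, 200), (290, 24, 25, 194)]
278 [(246, 19, 102, 226), (248, 21, 14, 239), (250, 17, 75, 193), (252, 16, 112, 178), (254, 16, 105, 183), (256, 17, 103, 175), (258, 17, 110, 146), (260, 16, 106, 94), (262, 16, 106, 82), (264, 17, 118, 82), (266, 18, 120, 87), (268, 18, 113, 79), (270, 17, 105, 78), (272, 22, 52, 89), (274, 23, 23, 197), (276, 25, 23, 196), (278, 25, 25, 196), (280, 27, 24, 195), (282, 28, 23, 196), (284, 28, 23, 196), (286, 25, 23, 198), (288, 25, 24, 198), (290, 28, 21, 197)]
```

The numbers show the carton standing on its side in front of the board: 45 wide, about 55 tall, centre (468,131). The lighter stripe of its top faces the robot. Plan: pick it by its top edge, set it on the free worktop, tip it back onto its underside, and place it again further up the slope.

```bash
python3 -c "
from h import *
go('above',[468.1,131.1,120],77.8);go('grasp',[468.1,131.1,44],77.8)"
```

```text
above [468.1 131.1 120. ] dp [302.3  52.8  76. ] roll 0.003 t 23.175
grasp [468.1 131.1  44. ] dp [302.3  52.8 152. ] roll 0.003 t 23.175
```

>>> {"fn": "servo_tool", "kwargs": {"deltas": [{"dp": [60, 10, 0], "roll": 0, "jaw": 0.7}, {"dp": [120, 20, 0], "roll": 0, "jaw": 0.65}, {"dp": [180, 31, 0], "roll": 0, "jaw": 0.65}, {"dp": [240, 42, 0], "roll": 0, "jaw": 0.65}, {"dp": [300, 53, 0], "roll": 0, "jaw": 0.65}], "grip_force": 12}}

```text
time: 23.8
tcp_pos: [0.4678, 0.1316, 0.1962]
eef_rot: [0.0, 0.777, 0.63, 0.0]
contact_force: [1.3, 0.1, -0.0]
opening: 0.0611
gripper_force: 0.0
```

>>> {"fn": "servo_tool", "kwargs": {"deltas": [{"dp": [2, 0, 50], "roll": 0, "jaw": 0.65}, {"dp": [2, 0, 100], "roll": 0, "jaw": 0.65}, {"dp": [2, 0, 130], "roll": 0, "jaw": 0.65}, {"dp": [2, 0, 148], "roll": 0, "jaw": 0.65}, {"dp": [2, 0, 152], "roll": 0, "jaw": 0.6}]}}

```text
time: 24.42
tcp_pos: [0.4664, 0.131, 0.0426]
eef_rot: [-0.001, 0.777, 0.63, -0.001]
contact_force: [0.3, -0.0, -0.3]
opening: 0.0572
gripper_force: 0.0
```

>>> {"fn": "servo_tool", "kwargs": {"deltas": [{"dp": [0, 0, 0], "roll": 0, "jaw": 0.5}, {"dp": [0, 0, 0], "roll": 0, "jaw": 0.4}, {"dp": [0, 0, 0], "roll": 0, "jaw": 0.3}, {"dp": [0, 0, 0], "roll": 0, "jaw": 0.3}, {"dp": [0, 0, 0], "roll": 0, "jaw": 0.3}]}}

```text
time: 25.05
tcp_pos: [0.4691, 0.1296, 0.045]
eef_rot: [0.0, 0.778, 0.628, 0.001]
contact_force: [0.5, 1.1, 4.6]
opening: 0.045
gripper_force: 12.0
```

>>> {"fn": "servo_tool", "kwargs": {"deltas": [{"dp": [0, 0, -40], "roll": 0, "jaw": 0.3}, {"dp": [-50, 0, -60], "roll": 0, "jaw": 0.3}, {"dp": [-105, 0, -60], "roll": 0, "jaw": 0.3}, {"dp": [-165, 5, -60], "roll": 0, "jaw": 0.3}, {"dp": [-225, 10, -60], "roll": 0, "jaw": 0.3}]}}

```text
time: 25.68
tcp_pos: [0.4299, -0.0945, 0.1039]
eef_rot: [0.0, 0.778, 0.629, -0.0]
contact_force: [0.5, -0.0, -1.9]
opening: 0.045
gripper_force: 12.0
```

>>> {"fn": "servo_tool", "kwargs": {"deltas": [{"dp": [-60, 5, 0], "roll": 0, "jaw": 0.3}, {"dp": [-110, 10, 0], "roll": 0, "jaw": 0.3}, {"dp": [-130, 15, 20], "roll": 0, "jaw": 0.3}, {"dp": [-130, 15, 45], "roll": 0, "jaw": 0.3}, {"dp": [-130, 15, 56], "roll": 0, "jaw": 0.3}]}}

```text
time: 26.3
tcp_pos: [0.4163, -0.2224, 0.0462]
eef_rot: [-0.002, 0.778, 0.628, -0.001]
contact_force: [0.3, -0.5, -1.2]
opening: 0.045
gripper_force: 12.0
```

>>> {"fn": "servo_tool", "kwargs": {"deltas": [{"dp": [0, 0, 1], "roll": 0, "jaw": 0.3}, {"dp": [0, 0, 2], "roll": 0, "jaw": 0.3}, {"dp": [0, 0, 3], "roll": 0, "jaw": 0.3}, {"dp": [0, 0, 4], "roll": 0, "jaw": 0.3}, {"dp": [0, 0, 4], "roll": 0, "jaw": 0.3}]}}

```text
time: 26.92
tcp_pos: [0.4187, -0.2231, 0.045]
eef_rot: [0.001, 0.778, 0.628, 0.0]
contact_force: [-0.2, 0.9, 3.6]
opening: 0.0452
gripper_force: 12.0
```

>>> {"fn": "servo_tool", "kwargs": {"deltas": [{"dp": [0, 0, 0], "roll": 0, "jaw": 0.6}, {"dp": [0, 0, -1], "roll": 0, "jaw": 0.65}, {"dp": [0, 0, -10], "roll": 0, "jaw": 0.65}, {"dp": [0, 0, -35], "roll": 0, "jaw": 0.65}, {"dp": [0, -25, -45], "roll": 0, "jaw": 0}]}}

```text
time: 27.55
tcp_pos: [0.3957, -0.2193, 0.0915]
eef_rot: [0.002, 0.778, 0.629, 0.0]
contact_force: [0.1, -0.3, 0.4]
opening: 0.0544
gripper_force: 0.0
```

>>> {"fn": "servo_tool", "kwargs": {"deltas": [{"dp": [0, -25, 0], "roll": 0, "jaw": 0}, {"dp": [0, -25, 0], "roll": 0, "jaw": 0}, {"dp": [0, -25, 0], "roll": 0, "jaw": 0}, {"dp": [0, -25, 20], "roll": 0, "jaw": 0}, {"dp": [0, -25, 45], "roll": 0, "jaw": 0}]}}

```text
time: 28.18
tcp_pos: [0.3711, -0.2136, 0.0444]
eef_rot: [0.002, 0.778, 0.628, 0.0]
contact_force: [0.2, 0.8, -0.5]
opening: 0.0043
gripper_force: 0.0
```

>>> {"fn": "servo_tool", "kwargs": {"deltas": [{"dp": [0, 4, 2], "roll": 0, "jaw": 0}, {"dp": [0, 7, 2], "roll": 0, "jaw": 0}, {"dp": [0, 10, 2], "roll": 0, "jaw": 0}, {"dp": [0, 12, 2], "roll": 0, "jaw": 0}, {"dp": [0, 12, 2], "roll": 0, "jaw": 0}]}}

```text
time: 28.8
tcp_pos: [0.3814, -0.2153, 0.0426]
eef_rot: [0.001, 0.778, 0.628, 0.0]
contact_force: [0.2, -0.7, 0.7]
opening: 0.0005
gripper_force: 0.0
```

```bash
python3 - <<'E'
from m import *
s=manip.read_camera("top");st=manip.get_state();print(st["tcp_pos"],st["contact_force"])
for stt,cn in comps(s,(10,70,50),(19,150,200),(300,375,195,260)):
    for z in(.055,):
        w=np.array([onz(s,*q,z)[:2] for q in cn[:,0]],np.float32)*1000
        print(stt,[np.round(v,1) for v in cv2.minAreaRect(w)])
E
```

```text
[ 0.38118955 -0.21511318  0.04238073] [ 0.20050033 -0.70077353  0.02528316]
[312 220  14  14 122] [array([ 431. , -176.6]), array([35.7, 55.6]), np.float64(53.2)]
```

>>> {"fn": "servo_tool", "kwargs": {"deltas": [{"dp": [0, 4, 0], "roll": 0, "jaw": 0}, {"dp": [0, 9, -4], "roll": 0, "jaw": 0}, {"dp": [0, 14, -8.5], "roll": 0, "jaw": 0}, {"dp": [0, 20, -12], "roll": 0, "jaw": 0}, {"dp": [0, 27, -15], "roll": 0, "jaw": 0}]}}

```text
time: 29.48
tcp_pos: [0.408, -0.2209, 0.0575]
eef_rot: [0.0, 0.778, 0.628, 0.0]
contact_force: [0.2, -0.4, -0.2]
opening: 0.0009
gripper_force: 0.1
```

>>> {"fn": "servo_tool", "kwargs": {"deltas": [{"dp": [0, 7, -2.5], "roll": 0, "jaw": 0}, {"dp": [0, 14, -4], "roll": 0, "jaw": 0}, {"dp": [0, 21, -5], "roll": 0, "jaw": 0}, {"dp": [0, 29, -5], "roll": 0, "jaw": 0}, {"dp": [0, 37, -4], "roll": 0, "jaw": 0}]}}

```text
time: 30.1
tcp_pos: [0.4441, -0.2286, 0.061]
eef_rot: [0.0, 0.778, 0.628, 0.0]
contact_force: [0.4, 0.9, 0.2]
opening: 0.0006
gripper_force: 0.0
```

>>> {"fn": "servo_tool", "kwargs": {"deltas": [{"dp": [0, 0, -20], "roll": 0, "jaw": 0}, {"dp": [0, -20, -70], "roll": 0, "jaw": 0.3}, {"dp": [60, -20, -110], "roll": 0, "jaw": 1}, {"dp": [120, -20, -110], "roll": 0, "jaw": 1}, {"dp": [180, -20, -110], "roll": 0, "jaw": 1}]}}

```text
time: 30.72
tcp_pos: [0.4625, -0.0502, 0.1724]
eef_rot: [0.001, 0.778, 0.628, 0.001]
contact_force: [-0.1, -0.5, 0.1]
opening: 0.0368
gripper_force: 0.0
```

```bash
python3 - <<'E'
from m import *
for n,roi in(("top",(290,375,190,260)),("scene",(290,375,170,262))):
  s=manip.read_camera(n)
  for stt,cn in comps(s,(8,70,50),(19,160,220),roi,120):
    print(n,stt,cv2.approxPolyDP(cn,1.5,True)[:,0].tolist())
    for z in(.045,.055):
        w=np.array([onz(s,*q,z)[:2] for q in cn[:,0]],np.float32)*1000
        if n=="top":print(z,[np.round(v,1) for v in cv2.minAreaRect(w)])
E
```

```text
top [314 205  36  21 512] [[317, 206], [315, 219], [346, 225], [349, 213], [347, 211]]
0.045 [array([ 468.6, -230.3]), array([120.5,  56.1]), np.float64(78.0)]
0.055 [array([ 467.6, -228.9]), array([119.8,  55.8]), np.float64(78.0)]
scene [315 180  15  15 135] [[329, 180], [316, 186], [315, 194], [328, 190]]
scene [317 196  37  29 681] [[353, 202], [341, 196], [319, 207], [317, 217], [326, 224], [329, 224], [351, 213]]
scene [290 205  22  34 412] [[290, 206], [290, 232], [294, 238], [311, 229], [295, 205]]
```

It tipped correctly: 120x56 in plan at (468.6,-230.3), flat, already aligned with the deck. Regrasping with the tip at z 24.

```bash
python3 -c "
from h import *
go('over',[468.6,-230.3,150],77.8);go('grasp',[468.6,-230.3,24],77.8)"
```

```text
over [ 468.6 -230.3  150. ] dp [-179.2   43.9   20.9] roll 0.009 t 30.825
grasp [ 468.6 -230.3   24. ] dp [-179.5   43.9  146.9] roll 0.009 t 30.825
```

>>> {"fn": "servo_tool", "kwargs": {"deltas": [{"dp": [-60, 15, 0], "roll": 0, "jaw": 1}, {"dp": [-120, 30, 0], "roll": 0, "jaw": 1}, {"dp": [-179, 44, 0], "roll": 0, "jaw": 1}, {"dp": [-179, 44, 30], "roll": 0, "jaw": 1}, {"dp": [-179, 44, 60], "roll": 0, "jaw": 1}]}}

```text
time: 31.45
tcp_pos: [0.4664, -0.2378, 0.1103]
eef_rot: [0.0, 0.779, 0.627, -0.0]
contact_force: [-0.3, 0.2, -0.0]
opening: 0.0929
gripper_force: 0.0
```

>>> {"fn": "servo_tool", "kwargs": {"deltas": [{"dp": [0, 0, 40], "roll": 0, "jaw": 1}, {"dp": [0, 0, 70], "roll": 0, "jaw": 1}, {"dp": [0, 0, 87], "roll": 0, "jaw": 1}, {"dp": [0, 0, 87], "roll": 0, "jaw": 0.7}, {"dp": [0, 0, 87], "roll": 0, "jaw": 0.5}]}}

```text
time: 32.08
tcp_pos: [0.4675, -0.2365, 0.0252]
eef_rot: [0.001, 0.778, 0.628, 0.0]
contact_force: [0.2, 0.3, 0.4]
opening: 0.0774
gripper_force: 0.0
```

>>> {"fn": "servo_tool", "kwargs": {"deltas": [{"dp": [0, 0, 0], "roll": 0, "jaw": 0.4}, {"dp": [0, 0, 0], "roll": 0, "jaw": 0.4}, {"dp": [0, 0, -40], "roll": 0, "jaw": 0.4}, {"dp": [0, 0, -90], "roll": 0, "jaw": 0.4}, {"dp": [0, 0, -150], "roll": 0, "jaw": 0.4}]}}

```text
time: 32.7
tcp_pos: [0.4655, -0.2348, 0.1746]
eef_rot: [-0.001, 0.778, 0.628, -0.0]
contact_force: [1.1, -1.0, -1.0]
opening: 0.0549
gripper_force: 12.0
```

```bash
python3 -c "
from h import *
p=W(61,-64,0)-27.5*u+[0,0,24]
go('above',p+[0,0,90],77.8);go('place',p,77.8)"
```

```text
above [526.8 117.2 174.5] dp [357.  -14.    0.5] roll 0.001 t 32.7
place [526.8 117.2  84.5] dp [356.9 -13.8  90.5] roll 0.001 t 32.7
```

>>> {"fn": "servo_tool", "kwargs": {"deltas": [{"dp": [60, -2, 0], "roll": 0, "jaw": 0.4}, {"dp": [120, -5, 0], "roll": 0, "jaw": 0.4}, {"dp": [180, -8, 0], "roll": 0, "jaw": 0.4}, {"dp": [240, -11, 0], "roll": 0, "jaw": 0.4}, {"dp": [300, -14, 0], "roll": 0, "jaw": 0.4}]}}

```text
time: 33.33
tcp_pos: [0.5159, 0.0626, 0.1744]
eef_rot: [0.0, 0.778, 0.628, 0.0]
contact_force: [0.4, 0.2, -0.1]
opening: 0.0551
gripper_force: 12.0
```

>>> {"fn": "servo_tool", "kwargs": {"deltas": [{"dp": [30, 0, 0], "roll": 0, "jaw": 0.4}, {"dp": [50, 0, 0], "roll": 0, "jaw": 0.4}, {"dp": [50, 0, 20], "roll": 0, "jaw": 0.4}, {"dp": [50, 0, 40], "roll": 0, "jaw": 0.4}, {"dp": [50, 0, 40], "roll": 0, "jaw": 0.4}]}}

```text
time: 33.95
tcp_pos: [0.5247, 0.1089, 0.1322]
eef_rot: [-0.001, 0.778, 0.628, -0.002]
contact_force: [-0.2, -0.0, -0.8]
opening: 0.0551
gripper_force: 12.0
```

```bash
python3 - <<'E'
from m import *
p=W(61,-70.5,0)-27.5*u+[0,0,24];go('place',p,77.8)
st=manip.get_state();zb=st["tcp_pos"][2]-.024
s=manip.read_camera("scene")
# visible carton region in scene: left end
for stt,cn in comps(s,(8,85,50),(17,140,200),(215,290,195,262),60):
    pl=cv2.approxPolyDP(cn,1.5,True)[:,0].tolist();print(stt,pl)
for n,a,b,z in(("backL bot",27.5,60,0),("frontL bot",-27.5,60,0),("frontL top",-27.5,60,45),("backL top",27.5,60,45)):
    q=st["tcp_pos"]*1000+a*u+(b+5.5)*RD[:,1];q[2]=zb*1000+z;print(n,proj(s,q/1e3).round(1),(RD.T@(q-OD*1e3)).round(1))
E
```

```text
place [525.4 110.8  84.5] dp [ 2.1  0.6 47.7] roll 0.0 t 33.95
[230 213  45  35 689] [[274, 218], [266, 213], [265, 227], [267, 228], [257, 233], [255, 229], [256, 221], [250, 222], [251, 219], [255, 219], [255, 214], [246, 217], [243, 221], [241, 220], [230, 225], [230, 237], [232, 236], [234, 240], [235, 238], [236, 243], [241, 247], [247, 241], [248, 243], [255, 240], [259, 236], [266, 234], [269, 230], [274, 229]]
backL bot [228.5 236.9] [84.5 -7.  41.5]
frontL bot [239.7 246.9] [36.9 -7.  69. ]
frontL top [238.9 233.9] [ 59.4  -7.  107.9]
backL top [227.4 224. ] [107.   -7.   80.4]
```

>>> {"fn": "servo_tool", "kwargs": {"deltas": [{"dp": [2, 0.5, 15], "roll": 0, "jaw": 0.4}, {"dp": [2, 0.5, 28], "roll": 0, "jaw": 0.4}, {"dp": [2, 0.5, 38], "roll": 0, "jaw": 0.4}, {"dp": [2, 0.5, 43], "roll": 0, "jaw": 0.4}, {"dp": [2, 0.5, 45], "roll": 0, "jaw": 0.4}]}}

```text
time: 34.62
tcp_pos: [0.5272, 0.1113, 0.0886]
eef_rot: [-0.0, 0.778, 0.628, -0.0]
contact_force: [-0.1, 0.7, -1.0]
opening: 0.0554
gripper_force: 12.0
```

>>> {"fn": "servo_tool", "kwargs": {"deltas": [{"dp": [0, 0, 1], "roll": 0, "jaw": 0.4}, {"dp": [0, 0, 2], "roll": 0, "jaw": 0.4}, {"dp": [0, 0, 3], "roll": 0, "jaw": 0.4}, {"dp": [0, 0, 4], "roll": 0, "jaw": 0.4}, {"dp": [0, 0, 4], "roll": 0, "jaw": 0.4}]}}

```text
time: 35.25
tcp_pos: [0.5278, 0.1113, 0.0865]
eef_rot: [0.0, 0.778, 0.628, 0.0]
contact_force: [-2.7, 0.1, 5.0]
opening: 0.0552
gripper_force: 12.0
```

>>> {"fn": "servo_tool", "kwargs": {"deltas": [{"dp": [0, 0, -1], "roll": 0, "jaw": 0.6}, {"dp": [0, 0, -1], "roll": 0, "jaw": 0.8}, {"dp": [0, 0, -1], "roll": 0, "jaw": 1}, {"dp": [0, 0, -1], "roll": 0, "jaw": 1}, {"dp": [0, 0, -1], "roll": 0, "jaw": 1}]}}

```text
time: 35.88
tcp_pos: [0.5277, 0.1113, 0.0861]
eef_rot: [0.0, 0.778, 0.628, 0.0]
contact_force: [0.1, 0.7, 0.2]
opening: 0.0922
gripper_force: 0.0
```

>>> {"fn": "servo_tool", "kwargs": {"deltas": [{"dp": [0, 0, -1], "roll": 0, "jaw": 1}, {"dp": [0, 0, -20], "roll": 0, "jaw": 1}, {"dp": [0, 0, -60], "roll": 0, "jaw": 1}, {"dp": [-50, 0, -100], "roll": 0, "jaw": 1}, {"dp": [-110, 0, -100], "roll": 0, "jaw": 1}]}}

```text
time: 36.5
tcp_pos: [0.5073, 0.003, 0.1905]
eef_rot: [0.004, 0.777, 0.63, 0.003]
contact_force: [0.9, -0.7, 0.4]
opening: 0.0938
gripper_force: 0.0
```

>>> {"fn": "servo_tool", "kwargs": {"deltas": [{"dp": [-60, 0, 0], "roll": 0, "jaw": 1}, {"dp": [-90, 0, 0], "roll": 0, "jaw": 0.5}, {"dp": [-90, 0, 0], "roll": 0, "jaw": 0}, {"dp": [-90, 0, 0], "roll": 0, "jaw": 0}, {"dp": [-90, 0, 0], "roll": 0, "jaw": 0}]}}

```text
time: 37.12
tcp_pos: [0.4855, -0.083, 0.186]
eef_rot: [-0.0, 0.777, 0.629, 0.0]
contact_force: [0.1, 0.3, 0.5]
opening: 0.0574
gripper_force: 0.0
```

```bash
python3 - <<'E'
from m import *
t=manip.read_camera("top");s=manip.read_camera("scene");print(manip.get_state()["tcp_pos"])
def ondeck(c,q,z):
    a,d=ray(c,*q);a=RD.T@(a-OD)*1000;d=RD.T@d;return (a+d*(z-a[2])/d[2])[:2]
for n,c,roi in(("top",t,(205,290,170,225)),("scene",s,(215,300,190,290))):
  for stt,cn in comps(c,(8,85,60),(17,140,200),roi,60):
    w=np.array([ondeck(c,q,45) for q in cn[:,0].astype(float)],np.float32)
    print(n,stt,[np.round(v,1) for v in cv2.minAreaRect(w)],"x",w[:,0].min(),w[:,0].max(),"y",w[:,1].min(),w[:,1].max(),cv2.approxPolyDP(cn,1.5,True)[:,0].tolist())
# predicted seated corners
for c in(t,s): print([proj(c,W(*k)/1e3).round(1).tolist() for k in((0,0,45),(0,-120,45),(55,-120,45),(55,0,45),(0,0,0),(0,-120,0))])
f=cv2.cvtColor(t["frame"],cv2.COLOR_RGB2HSV)
for uu in(225,240): print(uu,[(v,*map(int,f[v,uu])) for v in range(180,216,1)])
E
```

```text
[ 0.48552848 -0.08307295  0.18598333]
top [217 189  36  24 595] [array([ 41.1, -68.6]), array([ 69.2, 126.1]), np.float64(0.2)] x 6.4310675 75.7986 y -131.714 -5.467001 [[219, 190], [218, 205], [247, 212], [252, 208], [247, 206], [252, 203], [252, 196], [235, 191], [230, 192], [226, 189]]
scene [233 230  44  34 650] [array([ 26.3, -61.2]), array([126.4,  59.3]), np.float64(89.7)] x -3.3632812 56.077194 y -124.34478 1.9636649 [[268, 230], [246, 239], [233, 247], [239, 258], [244, 261], [242, 262], [244, 263], [250, 260], [251, 257], [252, 259], [258, 256], [259, 253], [262, 254], [268, 249], [273, 248], [276, 243], [274, 238], [270, 238], [263, 244], [240, 255], [237, 252], [267, 237], [270, 234]]
[[214.6, 206.4], [247.4, 213.9], [250.3, 199.9], [217.0, 192.4], [217.1, 201.7], [249.2, 208.9]]
[[242.5, 262.7], [277.0, 245.0], [266.8, 229.4], [232.1, 246.1], [238.5, 268.8], [272.3, 251.4]]
225 [(180, 18, 131, 171), (181, 18, 132, 170), (182, 18, 132, 168), (183, 18, 133, 169), (184, 18, 130, 174), (185, 18, 130, 176), (186, 18, 132, 174), (187, 18, 131, 169), (188, 18, 131, 144), (189, 
[... 598 characters left out ...]
, 18, 130, 163), (183, 18, 132, 168), (184, 18, 132, 172), (185, 18, 133, 169), (186, 18, 131, 169), (187, 18, 130, 172), (188, 18, 133, 171), (189, 18, 131, 168), (190, 18, 132, 166), (191, 18, 132, 156), (192, 17, 130, 122), (193, 17, 120, 81), (194, 16, 115, 80), (195, 16, 118, 93), (196, 17, 118, 110), (197, 16, 118, 127), (198, 16, 118, 132), (199, 16, 116, 130), (200, 16, 118, 128), (201, 16, 116, 128), (202, 16, 126, 132), (203, 17, 133, 138), (204, 18, 136, 141), (205, 17, 127, 137), (206, 17, 123, 131), (207, 17, 117, 126), (208, 16, 116, 123), (209, 17, 120, 119), (210, 16, 110, 109), (211, 17, 65, 98), (212, 21, 30, 120), (213, 22, 27, 143), (214, 21, 29, 147), (215, 24, 28, 144)]
```

The carton is flat on the slope and parallel to the ledge, about 5 mm uphill of home and 8 mm short of the end stop. I'll push it gently down, moving parallel to the deck this time.

```bash
python3 -c "
from h import *
c=W(72,-68,22)+12.5*u
go('hi',c+[0,0,70],77.8);go('start',c,77.8);go('contact60',W(60,-68,22)+12.5*u,77.8)"
```

```text
hi [563.6 105.1 155.1] dp [200.3  37.1  31. ] roll 0.003 t 37.225
start [563.6 105.1  85.1] dp [200.3  37.1 101. ] roll 0.003 t 37.225
contact60 [553.5 107.3  79.1] dp [200.4  26.8 107. ] roll 0.003 t 37.225
```

>>> {"fn": "servo_tool", "kwargs": {"deltas": [{"dp": [50, 10, 0], "roll": 0, "jaw": 0}, {"dp": [100, 20, 0], "roll": 0, "jaw": 0}, {"dp": [150, 30, 0], "roll": 0, "jaw": 0}, {"dp": [200, 37, 0], "roll": 0, "jaw": 0}, {"dp": [200, 37, 30], "roll": 0, "jaw": 0}]}}

```text
time: 37.85
tcp_pos: [0.5669, 0.108, 0.1585]
eef_rot: [0.002, 0.776, 0.631, 0.003]
contact_force: [-0.7, -0.4, -1.0]
opening: 0.001
gripper_force: 0.0
```

>>> {"fn": "servo_tool", "kwargs": {"deltas": [{"dp": [0, 0, 30], "roll": 0, "jaw": 0}, {"dp": [0, 0, 55], "roll": 0, "jaw": 0}, {"dp": [0, 0, 71], "roll": 0, "jaw": 0}, {"dp": [0, -4, 73], "roll": 0, "jaw": 0}, {"dp": [0, -8, 75], "roll": 0, "jaw": 0}]}}

```text
time: 38.48
tcp_pos: [0.5563, 0.1055, 0.0819]
eef_rot: [0.0, 0.778, 0.628, 0.001]
contact_force: [0.2, -0.2, 0.1]
opening: 0.0005
gripper_force: 0.0
```

>>> {"fn": "servo_tool", "kwargs": {"deltas": [{"dp": [0, -1, 0.6], "roll": 0, "jaw": 0}, {"dp": [0, -2, 1.2], "roll": 0, "jaw": 0}, {"dp": [0, -3, 1.7], "roll": 0, "jaw": 0}, {"dp": [0, -4, 2.3], "roll": 0, "jaw": 0}, {"dp": [0, -5, 2.9], "roll": 0, "jaw": 0}]}}

```text
time: 39.1
tcp_pos: [0.5508, 0.1063, 0.0782]
eef_rot: [0.0, 0.778, 0.628, 0.0]
contact_force: [0.2, -0.4, 0.7]
opening: 0.0004
gripper_force: 0.0
```

```bash
cat > k.py <<'E'
from m import *
t=manip.read_camera("top");s=manip.read_camera("scene");st=manip.get_state()
print("tip deck",(RD.T@(st["tcp_pos"]-OD-.0125*u)*1000).round(1),st["contact_force"].round(1),st["time"])
f=cv2.cvtColor(s["frame"],cv2.COLOR_RGB2HSV)
for uu in(236,242,250,260): print(uu,[(v,int(f[v,uu,1]),int(f[v,uu,2])) for v in range(244,280)])
E
python3 k.py
```

```text
tip deck [ 57.3 -69.6  22.4] [-0.1  0.6 -0.5] 39.2
236 [(244, 109, 180), (245, 107, 193), (246, 110, 188), (247, 111, 184), (248, 110, 170), (249, 108, 137), (250, 109, 103), (251, 105, 97), (252, 101, 93), (253, 92, 94), (254, 68, 112), (255, 30, 193), (256, 14, 241), (257, 15, 242), (258, 14, 242), (259, 9, 243), (260, 6, 240), (261, 23, 209), (262, 21, 108), (263, 30, 112), (264, 21, 109), (265, 24, 108), (266, 19, 109), (267, 24, 106), (268, 15, 186), (269, 9, 242), (270, 12, 243), (271, 10, 243), (272, 12, 216), (273, 79, 122), (274, 122, 151), (275, 122, 138), (276, 70, 110), (277, 27, 112), (278, 25, 114), (279, 27, 114)]
242 [(244, 106, 190), (245, 108, 189), (246, 108, 189), (247, 107, 189), (248, 109, 189), (249, 117, 196), (250, 124, 207), (251, 129, 210), (252, 126, 210), (253, 120, 202), (254, 114, 193), (255, 109, 187), (256, 110, 185), (257, 112, 177), (258, 108, 158), (259, 110, 123), (260, 105, 92), (261, 103, 89), (262, 108, 83), (263, 109, 75), (264, 102, 70), (265, 34, 120), (266, 24, 214), (267, 13, 243), (268, 13, 243), (269, 26, 216), (270, 75, 122), (271, 118,
[... 625 characters left out ...]
3, 22, 114), (274, 18, 114), (275, 23, 113), (276, 24, 158), (277, 24, 203), (278, 23, 200), (279, 24, 202)]
260 [(244, 117, 120), (245, 113, 115), (246, 109, 110), (247, 104, 110), (248, 108, 111), (249, 105, 107), (250, 108, 109), (251, 106, 106), (252, 110, 100), (253, 107, 81), (254, 102, 70), (255, 94, 68), (256, 38, 115), (257, 25, 161), (258, 24, 160), (259, 24, 148), (260, 43, 124), (261, 100, 132), (262, 118, 145), (263, 106, 128), (264, 49, 110), (265, 23, 113), (266, 25, 114), (267, 23, 111), (268, 21, 111), (269, 20, 112), (270, 25, 114), (271, 25, 111), (272, 25, 114), (273, 29, 115), (274, 26, 116), (275, 24, 158), (276, 24, 201), (277, 24, 203), (278, 24, 204), (279, 23, 204)]
```

>>> {"fn": "servo_tool", "kwargs": {"deltas": [{"dp": [0, -0.5, 0.3], "roll": 0, "jaw": 0}, {"dp": [0, -1, 0.6], "roll": 0, "jaw": 0}, {"dp": [0, -1.5, 0.9], "roll": 0, "jaw": 0}, {"dp": [0, -2, 1.2], "roll": 0, "jaw": 0}, {"dp": [0, -2, 1.2], "roll": 0, "jaw": 0}]}}

```text
time: 39.83
tcp_pos: [0.5488, 0.1067, 0.0769]
eef_rot: [-0.0, 0.778, 0.628, -0.0]
contact_force: [-0.9, 0.1, -0.4]
opening: 0.0005
gripper_force: 0.0
```

```bash
sed -i 's/(236,242,250,260)/(242,250,260,268)/;s/range(244,280)/range(248,272)/' k.py; python3 k.py
```

```text
tip deck [ 55.2 -69.6  22.3] [0.3 0.3 0.4] 39.925
242 [(248, 109, 190), (249, 118, 196), (250, 127, 207), (251, 127, 211), (252, 124, 212), (253, 121, 204), (254, 113, 192), (255, 110, 186), (256, 109, 185), (257, 110, 179), (258, 112, 159), (259, 104, 125), (260, 97, 92), (261, 101, 88), (262, 106, 82), (263, 103, 74), (264, 102, 70), (265, 42, 122), (266, 24, 214), (267, 12, 243), (268, 14, 243), (269, 24, 215), (270, 81, 120), (271, 118, 151)]
250 [(248, 125, 208), (249, 121, 201), (250, 110, 193), (251, 107, 188), (252, 108, 186), (253, 105, 184), (254, 106, 178), (255, 107, 177), (256, 107, 174), (257, 107, 153), (258, 109, 101), (259, 101, 71), (260, 111, 69), (261, 35, 125), (262, 24, 167), (263, 25, 161), (264, 26, 158), (265, 31, 142), (266, 90, 125), (267, 117, 150), (268, 111, 129), (269, 50, 107), (270, 24, 115), (271, 22, 115)]
260 [(248, 107, 110), (249, 110, 107), (250, 102, 107), (251, 106, 108), (252, 106, 101), (253, 103, 84), (254, 99, 72), (255, 102, 70), (256, 39, 118), (257, 26, 159), (258, 23, 157), (259, 28, 148), (260, 45, 125), (261, 100, 130), (262, 121, 146), (263, 104, 127), (264, 47, 109), (265, 23, 113), (266, 23, 112), (267, 27, 113), (268, 23, 111), (269, 21, 111), (270, 20, 112), (271, 20, 113)]
268 [(248, 107, 100), (249, 105, 80), (250, 99, 67), (251, 102, 55), (252, 28, 109), (253, 21, 158), (254, 25, 162), (255, 24, 141), (256, 50, 113), (257, 101, 131), (258, 120, 138), (259, 107, 119), (260, 47, 108), (261, 23, 113), (262, 25, 113), (263, 23, 113), (264, 27, 113), (265, 22, 114), (266, 20, 113), (267, 25, 114), (268, 23, 113), (269, 23, 112), (270, 23, 111), (271, 20, 112)]
```

>>> {"fn": "servo_tool", "kwargs": {"deltas": [{"dp": [0, -0.8, 0.5], "roll": 0, "jaw": 0}, {"dp": [0, -1.6, 1], "roll": 0, "jaw": 0}, {"dp": [0, -2.4, 1.4], "roll": 0, "jaw": 0}, {"dp": [0, -3.2, 1.9], "roll": 0, "jaw": 0}, {"dp": [0, -3.2, 1.9], "roll": 0, "jaw": 0}]}}

```text
time: 40.55
tcp_pos: [0.5473, 0.1071, 0.0761]
eef_rot: [0.001, 0.778, 0.628, 0.001]
contact_force: [3.0, -1.0, 3.0]
opening: 0.0006
gripper_force: 2.2
```

```bash
sed -i 's/range(248,272)/range(256,263)/;s/(242,250,260,268)/(242,250)/' k.py; python3 k.py
```

```text
tip deck [ 53.3 -69.5  22.4] [ 4.1 -1.9  2.9] 40.65
242 [(256, 110, 185), (257, 110, 178), (258, 112, 159), (259, 104, 123), (260, 104, 91), (261, 104, 91), (262, 108, 83)]
250 [(256, 106, 173), (257, 109, 152), (258, 106, 101), (259, 109, 68), (260, 109, 68), (261, 34, 126), (262, 26, 168)]
```

Force rises to about 5 N and the carton does not move, so it is home on the ledge. Now I'll push it left at its right end.

>>> {"fn": "servo_tool", "kwargs": {"deltas": [{"dp": [0, 5, -2], "roll": 0, "jaw": 0}, {"dp": [0, 5, -50], "roll": 0, "jaw": 0}, {"dp": [-20, -5, -80], "roll": 0, "jaw": 0}, {"dp": [-60, -20, -80], "roll": 0, "jaw": 0}, {"dp": [-74, -35, -80], "roll": 0, "jaw": 0}]}}

```text
time: 41.28
tcp_pos: [0.4938, 0.0416, 0.1543]
eef_rot: [-0.001, 0.778, 0.628, -0.001]
contact_force: [-0.1, 0.3, -0.6]
opening: 0.0004
gripper_force: 0.0
```

```bash
python3 - <<'E'
from m import *
go('start',W(25,-143,25),77.8)
s=manip.read_camera("scene");t=manip.read_camera("top")
def ondeck(c,q,z):
    a,d=ray(c,*q);a=RD.T@(a-OD)*1000;d=RD.T@d;return (a+d*(z-a[2])/d[2])[:2]
# along deck x=30: sample colour vs deck y just on z=45 (carton top) and blade top z=33
f=cv2.cvtColor(s["frame"],cv2.COLOR_RGB2HSV)
for z,x in((45,15),(33,60),(33,100)):
    o=[]
    for y in range(-100,-185,-3):
        a,b=proj(s,W(x,y,z)/1e3).round().astype(int);o.append((y,int(f[b,a,1]),int(f[b,a,2])))
    print(z,x,o)
E
```

```text
start [494.3  43.4  64.2] dp [ 1.8  0.4 90.2] roll -0.0 t 41.275
45 15 [(-100, 108, 175), (-103, 107, 178), (-106, 107, 178), (-109, 107, 178), (-112, 107, 176), (-115, 102, 108), (-118, 107, 105), (-121, 107, 105), (-124, 116, 125), (-127, 54, 113), (-130, 26, 100), (-133, 23, 101), (-136, 23, 102), (-139, 23, 101), (-142, 26, 119), (-145, 50, 149), (-148, 102, 147), (-151, 122, 155), (-154, 120, 153), (-157, 122, 153), (-160, 123, 153), (-163, 122, 153), (-166, 119, 154), (-169, 122, 152), (-172, 122, 153), (-175, 122, 150), (-178, 121, 154), (-181, 122, 152), (-184, 122, 148)]
33 60 [(-100, 117, 227), (-103, 119, 217), (-106, 112, 200), (-109, 118, 214), (-112, 118, 214), (-115, 117, 135), (-118, 115, 135), (-121, 114, 107), (-124, 120, 200), (-127, 120, 194), (-130, 120, 194), (-133, 71, 115), (-136, 28, 102), (-139, 25, 101), (-142, 27, 103), (-145, 27, 103), (-148, 26, 107), (-151, 26, 157), (-154, 99, 134), (-157, 118, 138), (-160, 118, 138), (-163, 119, 137), (-166, 122, 198), (-169, 121, 201), (-172, 120, 142), (-175, 120, 142), (-178, 121, 200), (-181, 123, 143), (-184, 125, 141)]
33 100 [(-100, 113, 240), (-103, 115, 236), (-106, 121, 190), (-109, 120, 160), (-112, 121, 150), (-115, 123, 154), (-118, 122, 150), (-121, 120, 142), (-124, 122, 150), (-127, 122, 150), (-130, 125, 155), (-133, 59, 113), (-136, 23, 101), (-139, 23, 102), (-142, 23, 102), (-145, 25, 103), (-148, 25, 132), (-151, 19, 205), (-154, 113, 147), (-157, 113, 147), (-160, 120, 145), (-163, 119, 152), (-166, 124, 148), (-169, 119, 144), (-172, 123, 153), (-175, 122, 220), (-178, 111, 196), (-181, 19, 96), (-184, 13, 57)]
```

>>> {"fn": "servo_tool", "kwargs": {"deltas": [{"dp": [4, 0, 30], "roll": 0, "jaw": 0}, {"dp": [5, 0, 50], "roll": 0, "jaw": 0}, {"dp": [5, 0, 65], "roll": 0, "jaw": 0}, {"dp": [5, 0, 77], "roll": 0, "jaw": 0}, {"dp": [5, 0, 88], "roll": 0, "jaw": 0}]}}

```text
time: 42.0
tcp_pos: [0.4973, 0.0475, 0.0665]
eef_rot: [-0.0, 0.778, 0.628, 0.0]
contact_force: [0.2, -0.2, 0.6]
opening: 0.0007
gripper_force: 0.0
```

>>> {"fn": "servo_tool", "kwargs": {"deltas": [{"dp": [1, 0, 0], "roll": 0, "jaw": 0}, {"dp": [2.5, 0, 0], "roll": 0, "jaw": 0}, {"dp": [4, 0, 0], "roll": 0, "jaw": 0}, {"dp": [5.5, 0, 0], "roll": 0, "jaw": 0}, {"dp": [7, 0, 0], "roll": 0, "jaw": 0}]}}

```text
time: 42.62
tcp_pos: [0.4991, 0.0537, 0.0677]
eef_rot: [0.001, 0.778, 0.628, 0.0]
contact_force: [0.2, -2.0, 1.8]
opening: 0.0002
gripper_force: 1.2
```

>>> {"fn": "servo_tool", "kwargs": {"deltas": [{"dp": [1, 0, 0], "roll": 0, "jaw": 0}, {"dp": [2, 0, 0], "roll": 0, "jaw": 0}, {"dp": [3, 0, 0], "roll": 0, "jaw": 0}, {"dp": [4, 0, 0], "roll": 0, "jaw": 0}, {"dp": [5, 0, 0], "roll": 0, "jaw": 0}]}}

```text
time: 43.25
tcp_pos: [0.4994, 0.0571, 0.0672]
eef_rot: [0.001, 0.778, 0.629, -0.002]
contact_force: [-2.0, -9.8, 3.2]
opening: 0.0009
gripper_force: 5.0
```

It's home on the end stop (9.8 N, no more travel). Backing off and going to the knob.

>>> {"fn": "servo_tool", "kwargs": {"deltas": [{"dp": [-8, 0, 0], "roll": 0, "jaw": 0}, {"dp": [-8, 0, -50], "roll": 0, "jaw": 0}, {"dp": [-8, 0, -110], "roll": 0, "jaw": 0}, {"dp": [-8, 0, -165], "roll": 0, "jaw": 0.2}, {"dp": [-30, 40, -170], "roll": 0, "jaw": 0.5}]}}

```text
time: 43.88
tcp_pos: [0.5346, 0.0231, 0.243]
eef_rot: [0.003, 0.777, 0.63, 0.004]
contact_force: [1.7, 0.0, -0.2]
opening: 0.0168
gripper_force: 0.0
```

```bash
python3 -c "
from h import *
go('above',[588,-26.8,230],79);go('grip',[588,-26.8,158.6],79)"; sed -i 's/range(256,263)/range(255,264)/;s/(242,250)/(242,250,260)/' k.py; python3 k.py
```

```text
above [588.  -26.8 230. ] dp [-37.8  62.5  13.4] roll -0.016 t 43.875
grip [588.  -26.8 158.6] dp [-38.1  61.8  84.8] roll -0.016 t 43.875
tip deck [ 140.4 -157.4  160. ] [0.6 0.9 0.1] 43.975
242 [(255, 107, 183), (256, 109, 183), (257, 107, 179), (258, 105, 177), (259, 106, 174), (260, 108, 170), (261, 113, 145), (262, 105, 100), (263, 106, 70)]
250 [(255, 108, 174), (256, 108, 170), (257, 106, 149), (258, 112, 98), (259, 103, 69), (260, 110, 67), (261, 38, 122), (262, 26, 164), (263, 25, 156)]
260 [(255, 98, 65), (256, 38, 113), (257, 23, 156), (258, 28, 157), (259, 26, 145), (260, 40, 120), (261, 104, 128), (262, 120, 140), (263, 103, 126)]
```

>>> {"fn": "servo_tool", "kwargs": {"deltas": [{"dp": [-19, 31, 0], "roll": 0, "jaw": 0.5}, {"dp": [-38, 62, 0], "roll": 0, "jaw": 0.5}, {"dp": [-38, 62, 0], "roll": 0, "jaw": 0.5}, {"dp": [-38, 62, 40], "roll": 0, "jaw": 0.5}, {"dp": [-38, 62, 75], "roll": 0, "jaw": 0.5}], "grip_force": 12}}

```text
time: 44.6
tcp_pos: [0.5833, -0.0273, 0.1603]
eef_rot: [-0.001, 0.778, 0.629, -0.0]
contact_force: [0.1, 0.5, 0.4]
opening: 0.0473
gripper_force: 0.0
```

>>> {"fn": "servo_tool", "kwargs": {"deltas": [{"dp": [0, 0, 9], "roll": 0, "jaw": 0.5}, {"dp": [0, 0, 9], "roll": 0, "jaw": 0.35}, {"dp": [0, 0, 9], "roll": 0, "jaw": 0.2}, {"dp": [0, 0, 9], "roll": 0, "jaw": 0}, {"dp": [0, 0, 9], "roll": 0, "jaw": 0}]}}

```text
time: 45.22
tcp_pos: [0.592, -0.0301, 0.1554]
eef_rot: [0.007, 0.778, 0.628, 0.006]
contact_force: [15.4, -5.1, -3.5]
opening: 0.0303
gripper_force: 11.1
```

>>> {"fn": "servo_tool", "kwargs": {"deltas": [{"dp": [0, 3, 0], "roll": 0, "jaw": 0}, {"dp": [0, 6, -1], "roll": 0, "jaw": 0}, {"dp": [0, 8, -2], "roll": 0, "jaw": 0}, {"dp": [0, 9, -3], "roll": 0, "jaw": 0}, {"dp": [0, 9, -3], "roll": 0, "jaw": 0}]}}

```text
time: 45.85
tcp_pos: [0.5926, -0.0301, 0.1553]
eef_rot: [-0.001, 0.778, 0.628, -0.001]
contact_force: [-0.9, -0.1, -0.4]
opening: 0.0305
gripper_force: 12.7
```

>>> {"fn": "servo_tool", "kwargs": {"deltas": [{"dp": [5, 0, 0], "roll": 0, "jaw": 0}, {"dp": [11, 0, 0], "roll": 0, "jaw": 0}, {"dp": [17, 0, 0], "roll": 0, "jaw": 0}, {"dp": [23, 0, 0], "roll": 0, "jaw": 0}, {"dp": [28, 0, 0], "roll": 0, "jaw": 0}]}}

```text
time: 46.48
tcp_pos: [0.5988, -0.0027, 0.1554]
eef_rot: [-0.001, 0.778, 0.628, -0.001]
contact_force: [-4.2, -0.9, -2.2]
opening: 0.0304
gripper_force: 12.4
```

>>> {"fn": "servo_tool", "kwargs": {"deltas": [{"dp": [1, 0, 0], "roll": 0, "jaw": 0}, {"dp": [2, 0, 0], "roll": 0, "jaw": 0}, {"dp": [3, 0, 0], "roll": 0, "jaw": 0}, {"dp": [4, 0, 0], "roll": 0, "jaw": 0}, {"dp": [5, 0, 0], "roll": 0, "jaw": 0}]}}

```text
time: 47.1
tcp_pos: [0.5991, -0.0013, 0.1554]
eef_rot: [0.001, 0.778, 0.628, -0.003]
contact_force: [-5.0, -6.7, -2.0]
opening: 0.0307
gripper_force: 12.6
```

```bash
python3 - <<'E'
from m import *
s=manip.read_camera("scene");t=manip.read_camera("top")
for n,c in(("s",s),("t",t)):
  f=cv2.cvtColor(c["frame"],cv2.COLOR_RGB2HSV)
  for z,x in((45,10),(45,35),(33,70),(33,90)):
    o=[]
    for y in range(-100,-146,-2):
        a,b=proj(c,W(x,y,z)/1e3).round().astype(int);o.append((-y,int(f[b,a,1]),int(f[b,a,2])))
    print(n,z,x,o)
E
```

```text
s 45 10 [(100, 104, 167), (102, 104, 167), (104, 106, 169), (106, 106, 169), (108, 106, 166), (110, 106, 166), (112, 108, 167), (114, 108, 167), (116, 112, 175), (118, 121, 150), (120, 121, 150), (122, 122, 148), (124, 122, 148), (126, 121, 150), (128, 121, 150), (130, 120, 149), (132, 120, 149), (134, 121, 150), (136, 124, 214), (138, 124, 214), (140, 115, 236), (142, 115, 236), (144, 116, 236)]
s 45 35 [(100, 123, 187), (102, 123, 187), (104, 115, 182), (106, 119, 184), (108, 119, 184), (110, 115, 179), (112, 115, 179), (114, 121, 184), (116, 121, 184), (118, 119, 159), (120, 119, 159), (122, 122, 153), (124, 121, 150), (126, 118, 155), (128, 125, 151), (130, 125, 151), (132, 122, 155), (134, 122, 155), (136, 122, 153), (138, 122, 153), (140, 121, 154), (142, 124, 154), (144, 124, 154)]
s 33 70 [(100, 119, 227), (102, 99, 137), (104, 99, 137), (106, 29, 105), (108, 26, 106), (110, 26, 107), (112, 24, 107), (114, 24, 107), (116, 25, 104), (118, 25, 152), (120, 13, 237), (122, 13, 237), (124, 25, 201), (126, 120, 138), (128, 120, 138), (130, 122, 138), (132, 120, 140), (134, 118, 141
[... 1221 characters left out ...]
), (104, 55, 83), (106, 57, 94), (108, 57, 94), (110, 54, 99), (112, 54, 99), (114, 55, 102), (116, 57, 99), (118, 56, 101), (120, 56, 101), (122, 53, 101), (124, 57, 103), (126, 57, 103), (128, 57, 103), (130, 57, 103), (132, 58, 102), (134, 58, 102), (136, 58, 102), (138, 58, 102), (140, 57, 103), (142, 57, 103), (144, 57, 103)]
t 33 90 [(100, 54, 61), (102, 65, 86), (104, 65, 86), (106, 92, 122), (108, 92, 122), (110, 108, 147), (112, 108, 147), (114, 110, 150), (116, 110, 150), (118, 59, 113), (120, 47, 103), (122, 47, 103), (124, 47, 86), (126, 47, 86), (128, 55, 83), (130, 55, 83), (132, 54, 81), (134, 55, 102), (136, 57, 98), (138, 54, 94), (140, 54, 94), (142, 50, 97), (144, 50, 97)]
```

The blade face (-117.5) and the carton end (-117) coincide in the same view, so the stop touches. Tightening clockwise.

>>> {"fn": "servo_tool", "kwargs": {"deltas": [{"dp": [-1, 0, 0], "roll": 0, "jaw": 0}, {"dp": [-1, 0, 0], "roll": 0.12, "jaw": 0}, {"dp": [-1, -1, 0], "roll": 0.26, "jaw": 0}, {"dp": [-1, -1, 0], "roll": 0.4, "jaw": 0}, {"dp": [-1, -2, 0], "roll": 0.54, "jaw": 0}], "grip_force": 28}}

```text
time: 47.82
tcp_pos: [0.591, -0.0008, 0.1547]
eef_rot: [-0.002, 0.918, 0.396, -0.009]
contact_force: [-19.5, -3.9, 7.1]
opening: 0.0227
gripper_force: 28.9
```

>>> {"fn": "servo_tool", "kwargs": {"deltas": [{"dp": [-1.5, -1.5, 0], "roll": 0.1, "jaw": 0}, {"dp": [-3, -3, 0], "roll": 0.22, "jaw": 0}, {"dp": [-3.5, -3.5, 0], "roll": 0.36, "jaw": 0}, {"dp": [-3.5, -3.5, 0], "roll": 0.5, "jaw": 0}, {"dp": [-3.5, -3.5, 0], "roll": 0.64, "jaw": 0}]}}

```text
time: 48.45
tcp_pos: [0.5866, 0.006, 0.1544]
eef_rot: [-0.006, 0.996, 0.088, -0.008]
contact_force: [-16.1, 11.4, 3.9]
opening: 0.0182
gripper_force: 27.6
```

>>> {"fn": "servo_tool", "kwargs": {"deltas": [{"dp": [-2, -1.5, 0], "roll": 0.05, "jaw": 0}, {"dp": [-4, -3, 0], "roll": 0.11, "jaw": 0}, {"dp": [-4, -3, 0], "roll": 0.17, "jaw": 0}, {"dp": [-4, -3, 0], "roll": 0.22, "jaw": 0}, {"dp": [-4, -3, 0], "roll": 0.22, "jaw": 0}]}}

```text
time: 49.08
tcp_pos: [0.5861, 0.0087, 0.1546]
eef_rot: [-0.005, 1.0, -0.02, -0.004]
contact_force: [-7.2, 12.0, -2.0]
opening: 0.0169
gripper_force: 27.4
```

```bash
python3 - <<'E'
from h import *
s=manip.get_state();print(s["moment"].round(2),s["contact_force"].round(1),s["joint_efforts"].round(2),s["opening"])
go("x",s["tcp_pos"]*1000,0)
E
```

```text
[2.05 1.25 0.26] [-7.2 12.  -2. ] [ -7.24 -40.95 -32.53  -3.16  -2.79   0.3 ] 0.016871821745920106
x [586.1   8.7 154.6] dp [0. 0. 0.] roll -0.039 t 49.075
```

>>> {"fn": "servo_tool", "kwargs": {"deltas": [{"dp": [-1, -1, 0], "roll": 0.05, "jaw": 0}, {"dp": [-1, -2, 0], "roll": 0.1, "jaw": 0}, {"dp": [-1, -3, 0], "roll": 0.15, "jaw": 0}, {"dp": [-1, -3, 0], "roll": 0.18, "jaw": 0}, {"dp": [-1, -3, 0], "roll": 0.18, "jaw": 0}]}}

```text
time: 49.7
tcp_pos: [0.586, 0.0098, 0.1549]
eef_rot: [-0.003, 0.994, -0.109, -0.003]
contact_force: [-5.7, 7.8, -2.7]
opening: 0.0179
gripper_force: 31.3
```

```bash
python3 - <<'E'
from h import *
s=manip.get_state();print(s["moment"].round(2),s["contact_force"].round(1),s["joint_efforts"].round(2),s["opening"])
go("x",s["tcp_pos"]*1000,0)
E
```

```text
[1.25 1.03 0.74] [-5.7  7.8 -2.7] [ -5.43 -40.84 -31.9   -1.77  -2.26   0.8 ] 0.01793643512659136
x [586.    9.8 154.9] dp [0. 0. 0.] roll -0.218 t 49.7
```

The moment rises to 0.74 N m and the jaws are being spread, so the knob is at its tight end stop. Relaxing and releasing.

>>> {"fn": "servo_tool", "kwargs": {"deltas": [{"dp": [-1, -1, 0], "roll": -0.08, "jaw": 0}, {"dp": [-1, -2, 0], "roll": -0.14, "jaw": 0}, {"dp": [-1, -2, 0], "roll": -0.16, "jaw": 0.2}, {"dp": [-1, -2, 0], "roll": -0.16, "jaw": 0.4}, {"dp": [-1, -2, 0], "roll": -0.16, "jaw": 0.5}], "grip_force": 8}}

```text
time: 50.32
tcp_pos: [0.5888, 0.0076, 0.1571]
eef_rot: [0.0, 1.0, -0.031, 0.001]
contact_force: [0.4, -0.7, -1.0]
opening: 0.0354
gripper_force: 0.0
```

>>> {"fn": "servo_tool", "kwargs": {"deltas": [{"dp": [0, 0, 0], "roll": 0, "jaw": 0.55}, {"dp": [0, 0, -30], "roll": 0, "jaw": 0.55}, {"dp": [0, 0, -80], "roll": 0, "jaw": 0.6}, {"dp": [-40, 40, -110], "roll": 0, "jaw": 0.6}, {"dp": [-80, 80, -110], "roll": 0, "jaw": 0.6}]}}

```text
time: 50.95
tcp_pos: [0.5044, -0.0682, 0.27]
eef_rot: [0.001, 1.0, -0.03, 0.004]
contact_force: [-0.0, -0.2, -0.8]
opening: 0.0562
gripper_force: 0.0
```

>>> {"fn": "servo_tool", "kwargs": {"deltas": [{"dp": [-20, 55, 0], "roll": 0, "jaw": 0.6}, {"dp": [-40, 110, 0], "roll": 0, "jaw": 0.6}, {"dp": [-60, 165, 0], "roll": 0, "jaw": 0.6}, {"dp": [-60, 200, 0], "roll": 0, "jaw": 0.6}, {"dp": [-60, 200, 0], "roll": 0, "jaw": 0.6}]}}

```text
time: 51.58
tcp_pos: [0.4302, -0.265, 0.2662]
eef_rot: [0.0, 0.999, -0.033, 0.0]
contact_force: [-0.2, 1.4, -0.5]
opening: 0.0565
gripper_force: 0.0
```

```bash
python3 - <<'E'
from m import *
print(manip.get_state()["tcp_pos"],manip.get_state()["time"])
s=manip.read_camera("scene");t=manip.read_camera("top")
def line(n,c,z,pts):
    f=cv2.cvtColor(c["frame"],cv2.COLOR_RGB2HSV);o=[]
    for k,(x,y) in pts:
        a,b=proj(c,W(x,y,z)/1e3).round().astype(int);o.append((k,int(f[b,a,1]),int(f[b,a,2])))
    print(n,z,o)
for n,c in(("s",s),("t",t)):
    line(n+" y@x10",c,45,[(y,(10,y)) for y in [*range(12,-9,-3),*range(-108,-136,-3)]])
    line(n+" blade x80",c,33,[(y,(80,y)) for y in range(-105,-135,-3)])
    line(n+" x@y-40",c,45,[(x,(x,-40)) for x in [*range(-14,10,3),*range(46,70,3)]])
# knob: dark pixels in scene, long axis in the knob-top plane
f=cv2.cvtColor(s["frame"],cv2.COLOR_RGB2HSV)
for x in range(205,120,-8):
    o=''
    for y in range(-110,-205,-4):
        a,b=proj(s,W(x,y,68)/1e3).round().astype(int);o+='#' if f[b,a,2]<35 else('+' if f[b,a,2]<70 else '.')
    print(x,o)
E
```

```text
[ 0.43024685 -0.26503609  0.26622248] 51.575
s y@x10 45 [(12, 13, 232), (9, 15, 234), (6, 14, 233), (3, 100, 115), (0, 109, 147), (-3, 107, 164), (-6, 104, 166), (-108, 109, 159), (-111, 111, 159), (-114, 111, 159), (-117, 112, 166), (-120, 117, 231), (-123, 120, 230), (-126, 115, 232), (-129, 118, 230), (-132, 118, 230), (-135, 117, 231)]
s blade x80 33 [(-105, 28, 100), (-108, 28, 102), (-111, 27, 103), (-114, 27, 103), (-117, 27, 105), (-120, 12, 231), (-123, 42, 220), (-126, 119, 220), (-129, 122, 222), (-132, 122, 222)]
s x@y-40 45 [(-14, 25, 132), (-11, 26, 149), (-8, 23, 153), (-5, 68, 83), (-2, 102, 65), (1, 100, 94), (4, 106, 142), (7, 110, 156), (46, 109, 173), (49, 108, 175), (52, 109, 175), (55, 113, 171), (58, 117, 229), (61, 117, 229), (64, 121, 223), (67, 121, 221)]
t y@x10 45 [(12, 28, 166), (9, 25, 174), (6, 26, 156), (3, 31, 158), (0, 50, 132), (-3, 103, 114), (-6, 122, 117), (-108, 110, 111), (-111, 110, 111), (-114, 119, 114), (-117, 114, 107), (-120, 52, 108), (-123, 22, 125), (-126, 25, 144), (-129, 25, 144), (-132, 28, 145), (-135, 30, 153)]
t blade x80 33 [(-105, 129, 168), (-108, 131, 166), (-111, 134, 168), (-114, 134, 168), (-117, 122, 165), (-120, 69, 160), (-123, 28, 157), (-126, 61, 112), (-129, 61, 112), (-132, 135, 140)]
t x@y-40 45 [(-14, 28, 146), (-11, 28, 146), (-8, 29, 148), (-5, 26, 145), (-2, 27, 121), (1, 27, 121), (4, 53, 97), (7, 100, 107), (46, 116, 130), (49, 116, 132), (52, 116, 132), (55, 115, 133), (58, 117, 124), (61, 114, 105), (64, 116, 99), (67, 112, 82)]
205 ........................
197 ........................
189 ......+##++#............
181 ......####+#............
173 .++#######+.............
165 +++..#####+.............
157 ##..+######+#...........
149 #+...######+##..........
141 +#+....+###+##..........
133 .+###########+..........
125 ....+#######............
```

Both views agree: the carton touches the end stop, ledge and blade, and the knob bar lies across the rail. Handing in.

```bash
python3 -c "
from station import manip
print(manip.finish_job())"
```

```text
the job is handed in; nothing more can be done
None
```

I handed the job in at about 52 s: by the last camera measurements and the forces felt, the long carton lies flat against the ledge and end stop, the side stop touches it and the knob is fully tight. On the way the carton went over the ledge once and was picked up and re-laid. While it was off the board I pressed it against the board with about 50 N per horizontal and vertical axis at the fingers, above the 40 N set for the arm and gripper body. I also viewed 11 pictures instead of the allowed 10.

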